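# Box up the cooled waffles

### The job

Carry every waffle from the cooling rack onto the middle of the round box base with the turner, sliding its blade under each one and never touching a waffle with the fingers. When all are there, put the domed lid over them, squarely into the recess of the base, then press its four snap tabs down until all lie level. Leave the turner standing on the worktop on its blade and foot, and the other things where they are.

Things in the scene. Friction and masses are not known exactly. Their poses are not given: they have to be found in the camera images.
- rack: Fixed wire cooling rack 90 (x) x 230 (y) x 30 mm, origin on the worktop under its middle. 3 bays 80 mm apart along y; each is two 6 mm wires along x, 29 mm either side of the bay's centre line, at z 24 to 30 mm (52 mm clear between). Only two 8 mm cross bars lie below (x +-42 mm): a blade passes under a waffle along +x at z 10 to 24 mm and is then raised between the wires.
- waffle_0: Square waffle with a grid pattern, 68 x 68 x 12 mm, 35 g, rigid; origin at the centre of its underside. If present it starts flat on the left (+y) bay of the rack, straddling its two wires.
- waffle_1: Waffle like waffle_0; starts on the middle bay if present.
- waffle_2: Waffle like waffle_0; starts on the right (-y) bay if present.
- turner: Loose turner (spatula) 244x40x62 mm, 0.12 kg, stands on its flat blade and on a 40 mm wide foot at x -132 mm. Origin on its underside, x points from handle to blade. Blade x +20 to +100 mm, 40 wide, 3 thick; slick (friction 0.3): a waffle rides on it level and slides off when tipped 30 degrees or more. Neck slopes up to the level handle: x -144 to -28, 20 mm wide, z 38 to 62 mm.
- turner_grip (a point): Point to grip on the turner's handle, at (-75, 0, 50) mm in the turner's frame; grip across the 20 mm width from above.
- turner_blade (a point): Centre of the blade's upper face, at (60, 0, 3) mm in the turner's frame. A waffle let slide off the blade, tipped 36 degrees with its tip about 1 cm above the surface, comes to rest with its centre about under the blade's tip (give or take 30 mm).
- base: Fixed round grey base of the waffle box, diameter 212 mm, 11 mm high; origin on the worktop under its centre, z up. Its middle is a round recess of radius 83 mm, floor at z 5 mm, with a flat rim around it, top at z 11 mm. For the lid to go on, every waffle's centre must lie within about 25 mm of the base's centre (stacked or not).
- lid: Loose white round domed lid, 0.35 kg, open below; origin at the centre of its lower edge, z up. Outer radius 78, inner 73, top at z 56, inside height 52 mm. Any yaw fits; seated, it stands on the recess floor, origin 5 mm above the base's. Grey knob on top, diameter 30 mm, z 56 to 94 mm. Four grey snap tabs on its rim point out along its +x, +y, -x and -y.
- lid_knob (a point): Point to grip on the knob's axis, 80 mm above the lid's lower edge.
- tab_0 (a joint): Angle of the lid's +x snap tab (rad): 0 stands 40 degrees up, 0.70 is fully down, level (engaged). Tab 32 mm long, 36 wide, 4 thick, hinged 80 mm from the lid's axis, 11 mm above its lower edge; stays where left, needs 2 to 3 N at its end, straight down. Level, its upper face is 13 mm above the lid's lower edge.
- tab_1 (a joint): The same for the +y tab.
- tab_2 (a joint): The same for the -x tab.
- tab_3 (a joint): The same for the -y tab.
- tab_0_end (a point): Point to press on the upper face of the +x tab, 23 mm from its hinge.
- tab_1_end (a point): The same on the +y tab.
- tab_2_end (a point): The same on the -x tab.
- tab_3_end (a point): The same on the -y tab.
- egg_timer: Bystander: egg-shaped kitchen timer, 60 x 60 x 57 mm; origin at the centre of its underside.
- mug_3: Bystander: white mug, 83 x 116 x 94 mm; origin under its centre.
- mug_2: Bystander: small cup, 62 x 88 x 50 mm; origin under its centre.

How it is judged:
By the outcome, as a careful person would: the job done as asked, in the order asked, and still so for the second after the job is handed in, with the robot touching nothing.
Of waffle_0, waffle_1, waffle_2 only 2 to 3 are there at a start; the rules pass over those that are not, and their reading is None.
At some moment in a run one of lid may be knocked a few centimetres aside while the robot is not near it.
It also fails if it takes over 210 s, if anything falls off the work surface, if the arm or the gripper's body presses on something with over 40 N, if the wrist force passes 120 N, or if a joint passes its speed limit or range.

### The arm

A 6-joint arm with a two-finger parallel gripper is mounted at the origin on a cart in front of the work surface, level with it; the furniture and walls round the work are solid. World frame = base frame: x ahead of the robot, y to its left, z up, the work surface at z = 0. Lengths are in mm, angles in degrees, forces in N, time in s.
With the tool pointing down it reaches from about 350 to 725 mm from the base axis. Payload 6 kg.
Tool frame: the origin (TCP) lies midway between the tips of the shut fingers; the grasp point (between the pads) lies 19 mm behind it (bot.tcp_to_grasp is the distance from the TCP to the grasp point, in mm); z points along the fingers, y is the line along which they close (so a half turn about z gives the same grasp; the last joint's range is limited). The gripper opens to 85 mm and grips with 20 to 120 N. Pads are 22 mm wide; open, the fingers measure 114 mm over their backs; the gripper's body (76 mm by 85 mm) begins 54 mm behind the grasp point. The pads swing forward as they close: fully open they stand 13 mm farther back than shut.
Start: joints at [95.38, 2.303, 4.859, 0, -92.561, -19.12], TCP at [142.48, 582.815, 231.261] pointing down, gripper open.
Joint ranges: [-146.85, 146.85], [-73.84, 115.35], [-62.03, 85.46], [-188.31, 113.3], [-161.28, -10.13], [-171.36, 171.36]. Speed limits (degrees/s): [147.25, 147.25, 172.46, 180, 180, 180].

### API

Orientations are given as a 3x3 rotation matrix whose columns are the frame's x, y, z axes.
In Python, from plant import bot, viewer, models gives the robot as it stands.
- The arm moves only by the shell command python3 -m inch 'ROWS'. ROWS is JSON, a list of rows, each an object with "grip": the opening, from 0 (shut) to 1 (fully open); "linear": the shift along the tool's x, y, z scaled (see below), a list of three; "turn": the turn about the tool's z scaled (see below). A call has 1 to 8 rows; each row is the pose to reach, as a shift and turn from the pose commanded when the call began, along the tool's axes at that moment; what a row does not reach only later rows make up. The controller multiplies each number of a shift by 0.25 m and each number of a turn by 90 degrees. A row lasts 1/8 s, in which the tool goes at most 62.5 mm and 10.7 degrees, less where a joint would pass 70% of its speed; a pose out of reach is approached as far as the arm can. A call with a number of a shift or a turn outside -1 to 1 is refused whole. A call with a gripper value outside its range is refused whole. The fingers move at their own pace and stop on an object; the grip force is fixed at half the most. Time passes only in rows, so rows that repeat a pose let the fingers close. It gives the time, the measured TCP pose, the force, the opening and the grip force at its end, in the units of the state.
- bot.get_state(): the state, without advancing time (a new reading comes with each control period).
- viewer.capture(name): name is "side" or "top" or "wrist"; returns a dict with "img" (400x640x3 uint8, red, green, blue), "vfov" (degrees; the focal length in pixels is half the picture's height over the tangent of half this angle, whatever the lens; pixels are square), "cx", "cy" (the principal point, pixels), "origin" and "rotation" of the camera in the world; the wrist camera has in their place "hand_eye" (4x4, takes a point from camera to tool coordinates, whose origin is the TCP and whose axes are the flange's). Camera axes: x right, y down, z forward; pixel columns grow to the right and rows downward; lengths in mm; the calibration is good to about 2 mm. A picture is of the moment at which its call begins: read the wrist's pose just before it. There is no depth.
- bot.job_done(): hands the job in; it is judged then, once.
Trained networks look in the newest picture that a camera, given by its name, has taken for a name from the list of things; names that differ only in an ending like _2 or _b are one class to them, and where a whole thing is asked for, a point or a joint stands for the part that bears it (a point fixed in the world has none). Each returns a list of dicts, best first, with "conf" (0 to 1); they miss things now and then, are a little off and sometimes report something else, mostly with a low value. They report only what shows in the picture. A call takes as long as a camera call.
- models.silhouettes(camera, target): "mask" (400x640 bool, what is visible of it) and "location" ([column, row] in pixels, amid what is visible of it).
- models.tip_of(camera, target): "location" ([column, row] in pixels: a listed point, or the origin of a listed thing).
The state is a dict: "time": time; "qpos": joint angles; "joint_vel": joint speeds; "tau": joint torques, N m; "tcp_pos": TCP position; "tool_rot": TCP orientation; "wrist_force": force on the tool from outside, world axes, zero at the start; "moment": the same for the moment, N m; "finger_gap": finger opening in mm; "gripper_force": force on a finger pad.
Only numpy, scipy, OpenCV 4.12 (cv2) and the standard library are available. Lean on these libraries where they do the work, as an engineer would, in place of code of your own. Each camera call takes 0.05 s, during which the arm holds its last target. There are 200 camera calls.

## Working session

There is one attempt and no reset: what is moved stays moved. The work goes in short steps, Python scripts to look and compute and a shell command to move; the robot and the scene stay as the last step left them, time stands still between calls to the robot, and variables do not carry over. Pictures are saved under pics/ and viewed, at most 14 in all, crops included, and the job is handed in when it is done.

```bash
mkdir -p pics; ls
cat > h.py <<'E'
import numpy as np, cv2
from plant import bot, viewer, models
def cam(n):
    st=bot.get_state(); c=viewer.capture(n)
    f=200/np.tan(np.radians(c['vfov'])/2)
    if 'origin' in c: R=np.array(c['rotation']);o=np.array(c['origin'])
    else:
        H=np.array(c['hand_eye']);T=np.array(st['tool_rot']);R=T@H[:3,:3];o=np.array(st['tcp_pos'])+T@H[:3,3]
    return dict(img=c['img'],f=f,cx=c['cx'],cy=c['cy'],R=R,o=o)
def ray(c,p,z):
    d=c['R']@np.array([(p[0]-c['cx'])/c['f'],(p[1]-c['cy'])/c['f'],1]); return c['o']+d*(z-c['o'][2])/d[2]
def proj(c,P):
    q=c['R'].T@(np.array(P,float)-c['o']); return q[:2]/q[2]*c['f']+[c['cx'],c['cy']]
def save(c,n): cv2.imwrite(f'pics/{n}.png',cv2.cvtColor(np.asarray(c['img']),cv2.COLOR_RGB2BGR))
Z=dict(rack=0,waffle_0=30,turner=0,turner_grip=50,turner_blade=3,base=0,lid=0,lid_knob=80,tab_0_end=29,tab_1_end=29,tab_2_end=29,tab_3_end=29,egg_timer=0,mug_3=0,mug_2=0)
def find(c,n,names):
    for t in names:
        for r in models.tip_of(n,t)[:4]:
            print(n,t,round(float(r['conf']),2),np.round(r['location']),np.round(ray(c,r['location'],Z[t])[:2],1))
E
python3 - <<'E'
from h import *
s=bot.get_state();print(s['tcp_pos'],np.round(s['tool_rot'],3),s['finger_gap'])
for n in('top','side'):
    c=cam(n);save(c,n+'0');print(n,c['o'],np.round(c['R'],2).tolist(),c['f']);find(c,n,Z)
E
```

```text
pics
[142.32340311 582.53680907 230.25934199] [[ 0.971 -0.237 -0.   ]
 [-0.237 -0.971 -0.002]
 [ 0.     0.002 -1.   ]] 85.4635657624639
top [ 473.42633896  -11.01383466 1058.80804361] [[-0.01, -0.99, 0.13], [-1.0, 0.0, -0.02], [0.02, -0.13, -0.99]] 379.83575579471596
top rack 0.75 [213. 210.] [588.6 276.6]
top rack 0.52 [309. 138.] [795.8   9.7]
top rack 0.25 [354. 265.] [ 434.7 -114. ]
top waffle_0 0.81 [178. 205.] [599.3 363.3]
top waffle_0 0.59 [238. 210.] [584.6 201.1]
top turner 0.68 [203. 252.] [473.3 300. ]
top turner_grip 0.9 [229. 258.] [458.6 217.2]
top turner_grip 0.2 [297. 234.] [520.6  39.8]
top turner_blade 0.59 [182. 254.] [467.4 355.1]
top base 0.66 [236. 212.] [583.3 212.7]
top base 0.19 [180. 256.] [462.5 363. ]
top lid 0.84 [321. 210.] [589.5 -23.8]
top lid 0.17 [383. 147.] [ 770.2 -202.9]
top lid_knob 0.98 [324. 209.] [582.3 -32.4]
top lid_knob 0.55 [297. 181.] [655.1  38.3]
top tab_1_end 0.72 [297. 232.] [524.6  40.6]
top tab_2_end 0.65 [352. 233.] [ 521.7 -106.6]
top tab_2_end 0.16 [294. 236.] [515.7  49.2]
top tab_3_end 0.66 [343. 185.] [655.1 -85.7]
top egg_ti
[... 665 characters left out ...]
e 0.7 [313. 295.] [ 482.2 -301.3]
side lid 0.96 [322. 223.] [583.8 -33.9]
side lid_knob 0.65 [322. 201.] [588.7 -25.3]
side tab_0_end 0.49 [340. 198.] [664.9  37.1]
side tab_1_end 0.53 [299. 204.] [531.4  44.9]
side tab_2_end 0.58 [308. 232.] [526.1 -92.3]
side tab_2_end 0.41 [263. 170.] [458.5 265.9]
side tab_3_end 0.42 [351. 227.] [ 653.8 -108.4]
side egg_timer 0.62 [296. 145.] [616.7 433.7]
side egg_timer 0.56 [280. 253.] [ 433.2 -123.1]
side mug_3 0.85 [401. 248.] [ 774.9 -205.5]
side mug_3 0.73 [380. 201.] [798.5  15.5]
side mug_3 0.16 [321. 224.] [580.  -37.1]
side mug_2 0.85 [401. 248.] [ 774.9 -205.5]
side mug_2 0.73 [380. 201.] [798.5  15.5]
side mug_2 0.16 [321. 224.] [580.  -37.1]
```

View pics/top0.png

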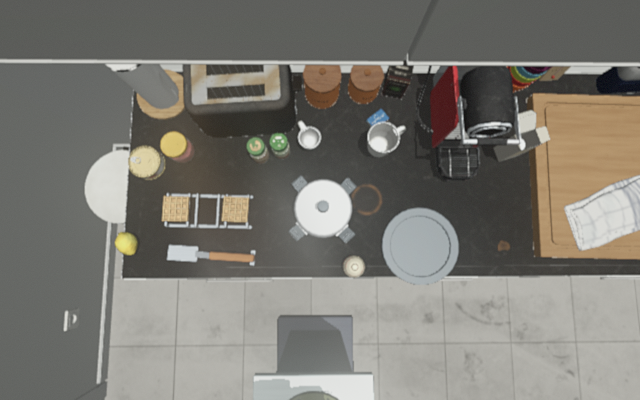

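View pics/side0.png

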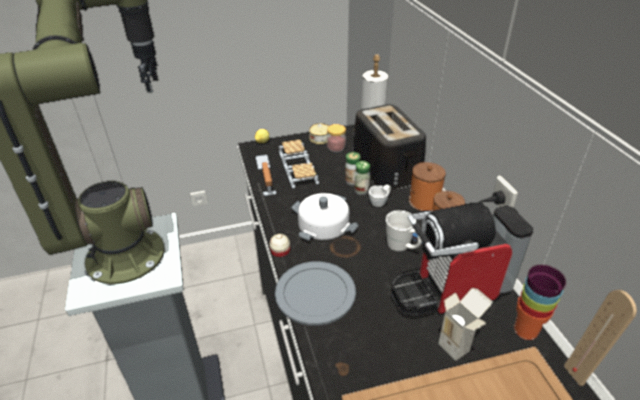

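Run:
```python
from h import *
c=viewer.capture('wrist');print(np.round(c['hand_eye'],3).tolist(),c['vfov'])
for n in('top','side'):
    c=cam(n)
    for t,z in(('base',8),('waffle_0',42),('turner',30),('lid',30),('rack',30)):
        for r in models.silhouettes(n,t)[:2]:
            m=np.asarray(r['mask']).astype(np.uint8)
            k=cv2.findContours(m,0,1)[0]
            if not k: continue
            k=max(k,key=cv2.contourArea)
            pts=np.array([ray(c,p[0],z)[:2] for p in k],np.float32)
            e=cv2.minAreaRect(pts);print(n,t,round(float(r['conf']),2),np.round(e[0]),np.round(e[1]),round(e[2],1))
```

```text
[[0.0, -0.963, -0.269, 68.13], [1.0, 0.0, 0.0, 1.511], [0.0, -0.269, 0.963, -143.568], [0.0, 0.0, 0.0, 1.0]] 61.30442419205929
top waffle_0 0.67 [590. 365.] [70. 66.] 88.2
top waffle_0 0.64 [586. 205.] [72. 67.] 89.8
top turner 0.59 [466. 269.] [232.  39.] 85.8
top lid 0.73 [590. -26.] [173. 174.] 87.9
top rack 0.67 [553. 312.] [50. 60.] 53.8
side base 0.93 [ 487. -297.] [213. 210.] 73.0
side waffle_0 0.81 [588. 202.] [85. 69.] 87.4
side waffle_0 0.74 [585. 362.] [71. 80.] 0.4
side turner 0.79 [461. 237.] [240.  42.] 86.0
side turner 0.17 [ 655. -106.] [40. 22.] 38.4
side lid 0.98 [587. -27.] [211. 175.] 88.4
side rack 0.71 [547. 265.] [260.  28.] 88.1
side rack 0.28 [462. 239.] [234.  38.] 86.8
```

```bash
python3 -m inch '[{"grip":1,"linear":[0.2,0.05,0],"turn":-0.11},{"grip":1,"linear":[0.4,0.1,0],"turn":-0.22},{"grip":1,"linear":[0.6,0.2,0],"turn":-0.33},{"grip":1,"linear":[0.8,0.3,0],"turn":-0.44},{"grip":1,"linear":[0.8,0.5,0],"turn":-0.55},{"grip":1,"linear":[0.8,0.7,0],"turn":-0.55},{"grip":1,"linear":[0.8,0.9,0],"turn":-0.55},{"grip":1,"linear":[0.8,0.9,0],"turn":-0.55}]'
```

```text
time: 3.25
tcp_pos: [283.3, 315.0, 233.1]
tool_rot: [[0.812, 0.584, 0.002], [0.584, -0.812, 0.005], [0.004, -0.003, -1.0]]
wrist_force: [0.0, -0.2, 0.8]
finger_gap: 85.4
gripper_force: 0.0
```

```bash
python3 -m inch '[{"grip":1,"linear":[0.1,0.2,0],"turn":-0.11},{"grip":1,"linear":[0.2,0.4,0.03],"turn":-0.22},{"grip":1,"linear":[0.3,0.55,0.06],"turn":-0.33},{"grip":1,"linear":[0.386,0.696,0.1],"turn":-0.44},{"grip":1,"linear":[0.386,0.696,0.12],"turn":-0.555},{"grip":1,"linear":[0.386,0.696,0.12],"turn":-0.555}]'
cat >> h.py <<'E'
def turner(c,n,zg=50,zb=3):
    p=[ray(c,max(models.tip_of(n,t),key=lambda r:r['conf'])['location'],z)[:2] for t,z in(('turner_grip',zg),('turner_blade',zb))]
    d=p[1]-p[0]; print('grip',p[0].round(1),'blade',p[1].round(1),'len',np.hypot(*d).round(1),'yaw',np.degrees(np.arctan2(d[1],d[0])).round(1))
def show(): 
    s=bot.get_state();T=s['tool_rot'];print('t',round(s['time'],2),'tcp',np.round(s['tcp_pos'],1),'yaw',np.degrees(np.arctan2(T[1][0],T[0][0])).round(1),'q',np.round(s['qpos'],0),'gap',round(s['finger_gap'],1))
E
python3 - <<'E'
from h import *
show();c=cam('wrist');save(c,'w1');turner(c,'wrist');find(c,'wrist',['waffle_0','turner'])
for r in models.silhouettes('wrist','turner')[:1]:
    m=np.asarray(r['mask']).astype(np.uint8);k=max(cv2.findContours(m,0,1)[0],key=cv2.contourArea)
    for z in(3,62):
        e=cv2.minAreaRect(np.array([ray(c,p[0],z)[:2] for p in k],np.float32));print(z,e)
E
```

```text
time: 4.0
tcp_pos: [464.0, 231.6, 199.6]
tool_rot: [[0.073, 0.997, -0.002], [0.997, -0.073, -0.002], [-0.002, -0.002, -1.0]]
wrist_force: [0.2, 0.1, -0.1]
finger_gap: 85.2
gripper_force: 0.0
t 4.0 tcp [464.  231.6 199.6] yaw 85.8 q [ 49. -10. -10.  -0. -90. 127.] gap 85.2
grip [464.5 219.2] blade [474.1 356. ] len 137.1 yaw 86.0
wrist waffle_0 0.85 [462.  13.] [590.5 366.4]
wrist waffle_0 0.75 [452. 201.] [587.3 204.5]
wrist turner 0.93 [318. 111.] [465.2 296.4]
3 ((464.750244140625, 257.0767822265625), (270.4669189453125, 40.916709899902344), 85.81299591064453)
62 ((465.4563293457031, 264.2745361328125), (223.5384979248047, 33.8172721862793), 85.81299591064453)
```

View pics/w1.png

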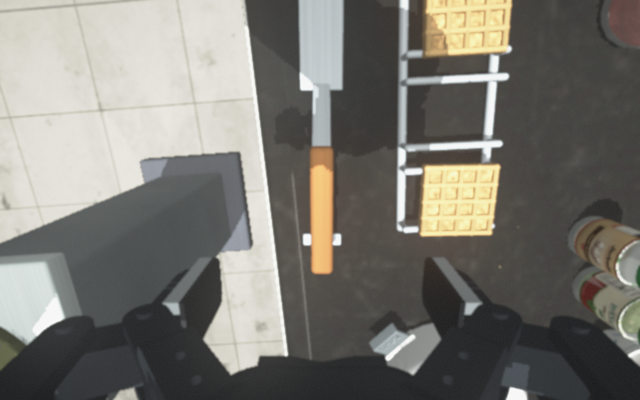

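```bash
python3 -m inch '[{"grip":1,"linear":[-0.05,0.004,0.2],"turn":0},{"grip":1,"linear":[-0.05,0.004,0.4],"turn":0},{"grip":1,"linear":[-0.05,0.004,0.55],"turn":0},{"grip":1,"linear":[-0.05,0.004,0.674],"turn":0},{"grip":1,"linear":[-0.05,0.004,0.674],"turn":0},{"grip":0,"linear":[-0.05,0.004,0.674],"turn":0},{"grip":0,"linear":[-0.05,0.004,0.674],"turn":0},{"grip":0,"linear":[-0.05,0.004,0.674],"turn":0}]'
python3 -m inch '[{"grip":0,"linear":[0,0,0],"turn":0},{"grip":0,"linear":[0,0,0],"turn":0},{"grip":0,"linear":[0,0,0],"turn":0},{"grip":0,"linear":[0,0,-0.1],"turn":0},{"grip":0,"linear":[0,0,-0.2],"turn":0},{"grip":0,"linear":[0,0,-0.3],"turn":0},{"grip":0,"linear":[0,0,-0.4],"turn":0},{"grip":0,"linear":[0,0,-0.4],"turn":0}]'
python3 - <<'E'
from h import *
show();c=cam('wrist');save(c,'w2');turner(c,'wrist',150,103);c=cam('side');save(c,'s2');turner(c,'side',150,103)
E
```

```text
time: 5.3
tcp_pos: [463.9, 219.9, 34.0]
tool_rot: [[0.075, 0.997, 0.001], [0.997, -0.075, 0.001], [0.001, 0.001, -1.0]]
wrist_force: [0.7, -0.3, 0.2]
finger_gap: 32.2
gripper_force: 0.0
time: 6.3
tcp_pos: [464.1, 219.9, 134.3]
tool_rot: [[0.075, 0.997, 0.002], [0.997, -0.075, 0.002], [0.002, 0.002, -1.0]]
wrist_force: [-1.0, -0.7, -1.2]
finger_gap: 19.0
gripper_force: 58.7
t 6.3 tcp [464.1 219.9 134.3] yaw 85.7 q [ 48. -11. -18.   0. -83. 128.] gap 19.0Traceback (most recent call last):
  File "<stdin>", line 2, in <module>
  File "h.py", line 21, in turner
    p=[ray(c,max(models.tip_of(n,t),key=lambda r:r['conf'])['location'],z)[:2] for t,z in(('turner_grip',zg),('turner_blade',zb))]
             ~~~^^^^^^^^^^^^^^^^^^^^^^^^^^^^^^^^^^^^^^^^^^^
ValueError: max() iterable argument is empty
```

```bash
python3 -m inch '[{"grip":0,"linear":[-0.01,-0.06,0],"turn":0.11},{"grip":0,"linear":[-0.03,-0.12,0],"turn":0.22},{"grip":0,"linear":[-0.04,-0.18,0],"turn":0.33},{"grip":0,"linear":[-0.05,-0.24,0],"turn":0.44},{"grip":0,"linear":[-0.06,-0.3,0],"turn":0.55},{"grip":0,"linear":[-0.08,-0.36,0],"turn":0.66},{"grip":0,"linear":[-0.09,-0.42,0],"turn":0.77},{"grip":0,"linear":[-0.1,-0.49,0],"turn":0.88}]'
python3 -m inch '[{"grip":0,"linear":[0,0,0],"turn":0.085},{"grip":0,"linear":[0,0,0],"turn":0.085},{"grip":0,"linear":[0,0,0],"turn":0.085}]'
python3 - <<'E'
from h import *
show();c=cam('wrist');save(c,'w3');find(c,'wrist',['waffle_0','rack'])
c=cam('side');save(c,'s3')
a=cv2.imread('pics/s3.png')[90:240,180:380];b=cv2.imread('pics/w3.png')
cv2.imwrite('pics/v3.png',np.vstack([cv2.resize(b,(480,300)),cv2.resize(a,(480,300))][:2])[:600])
E
```

```text
time: 7.45
tcp_pos: [338.5, 203.1, 131.3]
tool_rot: [[0.994, 0.107, -0.002], [0.107, -0.994, -0.002], [-0.002, 0.002, -1.0]]
wrist_force: [0.6, -0.4, -2.0]
finger_gap: 19.2
gripper_force: 58.8
time: 7.82
tcp_pos: [339.2, 203.4, 132.1]
tool_rot: [[1.0, -0.018, -0.001], [-0.018, -1.0, -0.001], [-0.001, 0.001, -1.0]]
wrist_force: [-0.3, 0.3, -1.0]
finger_gap: 18.8
gripper_force: 58.8
t 7.83 tcp [339.2 203.4 132.1] yaw -1.0 q [ 61. -31. -33.  -0. -88.  28.] gap 18.8
```

View pics/w3.png

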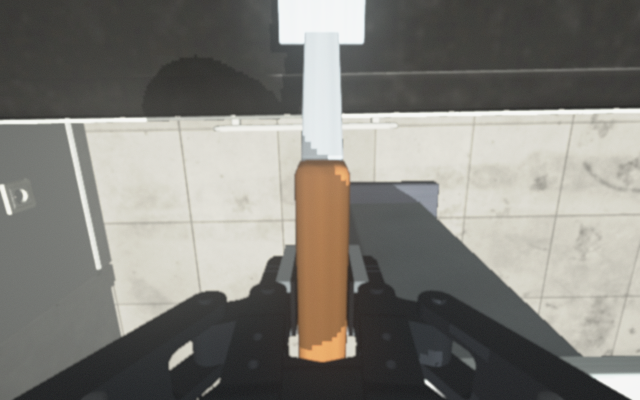

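View pics/s3.png

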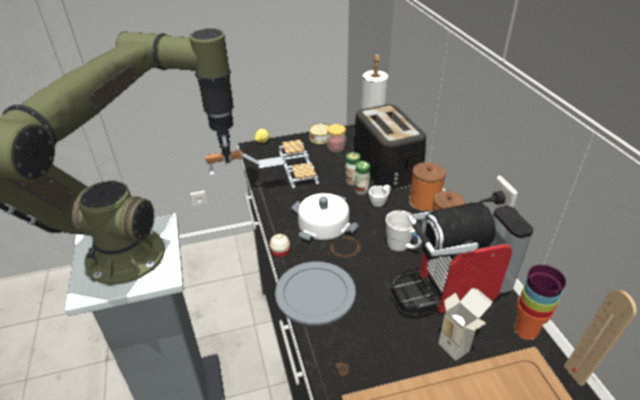

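Run:
```python
from h import *
H=np.array(viewer.capture('wrist')['hand_eye']);f=200/np.tan(np.radians(61.30442/2))
T=np.array([[.073,.997,-.002],[.997,-.073,-.002],[-.002,-.002,-1]])
c=dict(R=T@H[:3,:3],o=np.array([464,231.6,199.6])+T@H[:3,3],f=f,cx=320,cy=200)
g=cv2.cvtColor(cv2.imread('pics/w1.png'),cv2.COLOR_BGR2GRAY)
for x in(420,450,480):
    print(x,g[60:165,x].tolist())
for p in[(405,172),(405,230),(404,54),(404,84),(508,76),(402,149),(502,145)]: print(p,ray(c,p,28)[:2].round(1))
```

```text
420 [59, 60, 60, 59, 59, 57, 60, 59, 58, 57, 58, 58, 58, 56, 58, 61, 87, 132, 168, 188, 195, 193, 178, 154, 120, 81, 61, 57, 58, 56, 58, 56, 56, 59, 59, 58, 58, 58, 58, 60, 58, 58, 57, 57, 60, 62, 61, 63, 60, 58, 59, 59, 56, 57, 58, 60, 59, 59, 59, 58, 59, 59, 59, 61, 59, 58, 61, 61, 58, 62, 62, 60, 63, 61, 61, 61, 63, 64, 63, 61, 62, 61, 71, 98, 138, 173, 193, 199, 193, 174, 138, 94, 70, 64, 67, 68, 66, 68, 68, 67, 66, 67, 67, 68, 68]
450 [77, 77, 74, 76, 75, 75, 76, 74, 74, 76, 76, 74, 71, 70, 86, 139, 212, 240, 246, 246, 246, 241, 210, 138, 87, 75, 76, 75, 74, 76, 75, 75, 76, 76, 76, 75, 76, 74, 74, 76, 78, 75, 78, 75, 75, 76, 75, 77, 75, 76, 74, 78, 74, 75, 75, 77, 76, 74, 75, 75, 76, 76, 80, 81, 79, 81, 81, 79, 78, 80, 78, 79, 77, 76, 75, 71, 64, 64, 62, 63, 66, 90, 143, 209, 241, 246, 247, 246, 235, 175, 108, 77, 69, 69, 67, 69, 68, 68, 69, 70, 69, 69, 75, 86, 118]
480 [78, 77, 76, 78, 77, 78, 76, 77, 76, 76, 72, 66, 65, 112, 183, 234, 245, 246, 246, 244, 230, 179, 114, 77, 73, 73, 73, 73, 74, 73, 75, 75, 75, 75, 73, 75, 74, 76, 76, 77, 75, 75, 74, 76, 74, 75, 74, 74, 76, 74, 74, 75, 73, 74, 75, 75, 75, 76, 75, 75, 76, 77, 75, 77, 75, 77, 76, 77, 77, 78, 76, 77, 75, 69, 61, 59, 58, 58, 61, 72, 111, 177, 230, 245, 246, 247, 245, 217, 138, 86, 77, 73, 70, 69, 69, 70, 72, 76, 76, 78, 81, 81, 90, 114, 158]
(405, 172) [546.  232.8]
(405, 230) [545.7 174.1]
(404, 54) [545.6 336.5]
(404, 84) [545.5 311.9]
(508, 76) [636.5 312. ]
(402, 149) [543.3 254.7]
(502, 145) [635.6 251.7]
```

```bash
python3 -m inch '[{"grip":0,"linear":[0,-0.023,0.08],"turn":0.005},{"grip":0,"linear":[0,-0.023,0.16],"turn":0.005},{"grip":0,"linear":[0,-0.023,0.25],"turn":0.005},{"grip":0,"linear":[0,-0.023,0.33],"turn":0.005},{"grip":0,"linear":[0,-0.023,0.33],"turn":0.005},{"grip":0,"linear":[0,-0.023,0.33],"turn":0.005}]'
python3 - <<'E'
from h import *
show();c=cam('wrist');save(c,'w4');find(c,'wrist',['waffle_0'])
for n in('top','side'):
  c=cam(n);turner(c,n,65,18)
E
```

```text
time: 8.82
tcp_pos: [339.9, 209.6, 51.3]
tool_rot: [[1.0, -0.028, 0.001], [-0.028, -1.0, 0.0], [0.001, -0.001, -1.0]]
wrist_force: [-0.4, 0.2, -0.7]
finger_gap: 19.4
gripper_force: 58.8
t 8.82 tcp [339.9 209.6  51.3] yaw -1.6 q [ 61. -29. -40.   0. -79.  27.] gap 19.4
grip [338.6 206.4] blade [471.9 206.8] len 133.4 yaw 0.2
grip [343.  192.2] blade [482.3 210.9] len 140.5 yaw 7.7
```

View pics/w4.png

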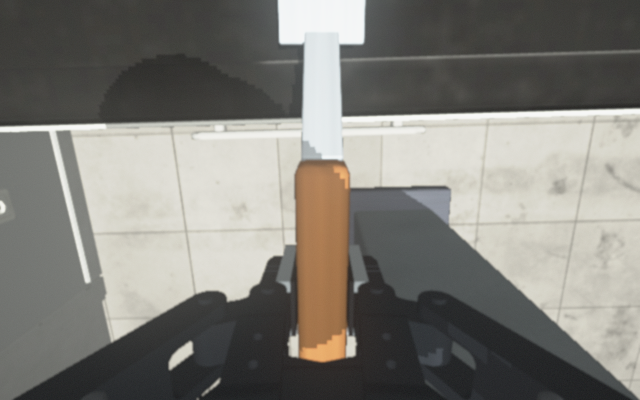

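```bash
python3 -m inch '[{"grip":0,"linear":[0.04,0,0.008],"turn":0},{"grip":0,"linear":[0.12,0,0.008],"turn":0},{"grip":0,"linear":[0.2,0,0.008],"turn":0},{"grip":0,"linear":[0.28,0,0.008],"turn":0},{"grip":0,"linear":[0.36,0,0.008],"turn":0},{"grip":0,"linear":[0.42,0,0.008],"turn":0},{"grip":0,"linear":[0.452,0,0.008],"turn":0},{"grip":0,"linear":[0.452,0,0.008],"turn":0}]'
python3 - <<'E'
from h import *
show();print(bot.get_state()['wrist_force']);c=cam('side');save(c,'s5');find(c,'side',['waffle_0']);c=cam('wrist');save(c,'w5')
a=cv2.imread('pics/s5.png')[120:220,220:380];cv2.imwrite('pics/v5.png',np.vstack([cv2.resize(a,(480,300),interpolation=2),cv2.resize(cv2.imread('pics/w5.png'),(480,300))]))
E
```

```text
time: 10.22
tcp_pos: [452.7, 205.9, 47.9]
tool_rot: [[1.0, -0.028, -0.001], [-0.028, -1.0, -0.001], [-0.001, 0.001, -1.0]]
wrist_force: [0.3, 0.6, -1.3]
finger_gap: 18.6
gripper_force: 58.8
t 10.22 tcp [452.7 205.9  47.9] yaw -1.6 q [ 48. -10. -27.   0. -74.  41.] gap 18.6
[ 0.27100576  0.57364718 -1.27605279]
side waffle_0 0.78 [303. 173.] [586.7 203.1]
side waffle_0 0.65 [293. 147.] [592.2 373.2]
side waffle_0 0.27 [264. 173.] [457.3 244.7]
```

View pics/v5.png

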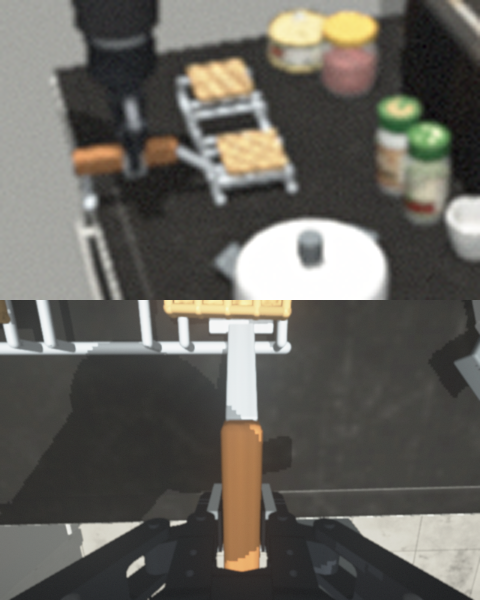

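```bash
python3 -m inch '[{"grip":0,"linear":[0,-0.018,0],"turn":0},{"grip":0,"linear":[0,-0.018,0],"turn":0},{"grip":0,"linear":[0,-0.018,-0.03],"turn":0},{"grip":0,"linear":[0,-0.018,-0.06],"turn":0},{"grip":0,"linear":[0,-0.018,-0.1],"turn":0},{"grip":0,"linear":[0,-0.018,-0.16],"turn":0},{"grip":0,"linear":[0,-0.018,-0.22],"turn":0},{"grip":0,"linear":[0,-0.018,-0.28],"turn":0}]'
python3 -m inch '[{"grip":0,"linear":[0,0,-0.06],"turn":0},{"grip":0,"linear":[0,0,-0.12],"turn":0},{"grip":0,"linear":[0,0,-0.16],"turn":0},{"grip":0,"linear":[0,0,-0.16],"turn":0}]'
python3 - <<'E'
from h import *
show();c=cam('side');save(c,'s6');c=cam('wrist');save(c,'w6');Z['waffle_0']=120;find(c,'wrist',['waffle_0'])
a=cv2.imread('pics/s6.png')[120:220,220:380];cv2.imwrite('pics/v6.png',np.vstack([cv2.resize(a,(480,300),interpolation=2),cv2.resize(cv2.imread('pics/w6.png'),(480,300))]))
E
```

```text
time: 11.38
tcp_pos: [452.7, 210.8, 119.7]
tool_rot: [[1.0, -0.028, 0.001], [-0.028, -1.0, 0.0], [0.0, -0.0, -1.0]]
wrist_force: [-0.2, -0.2, -1.6]
finger_gap: 18.8
gripper_force: 58.7
time: 11.88
tcp_pos: [452.8, 211.0, 159.1]
tool_rot: [[1.0, -0.028, 0.001], [-0.028, -1.0, 0.001], [0.001, -0.001, -1.0]]
wrist_force: [-0.7, 0.2, -1.1]
finger_gap: 19.2
gripper_force: 58.8
t 11.88 tcp [452.8 211.  159.1] yaw -1.6 q [ 48. -13. -17.   0. -86.  40.] gap 19.2
wrist waffle_0 0.82 [95. 13.] [568.2 315.7]
```

View pics/v6.png

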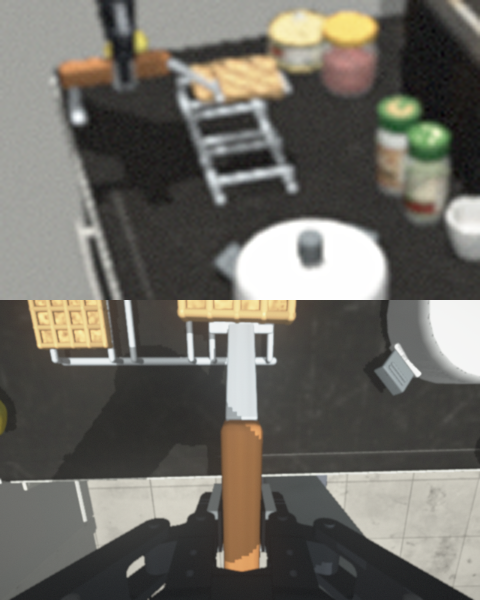

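```bash
python3 -m inch '[{"grip":0,"linear":[-0.01,0.04,0],"turn":0},{"grip":0,"linear":[-0.03,0.12,0],"turn":0},{"grip":0,"linear":[-0.05,0.22,0],"turn":0},{"grip":0,"linear":[-0.07,0.33,0],"turn":0},{"grip":0,"linear":[-0.09,0.44,0],"turn":0},{"grip":0,"linear":[-0.11,0.55,0],"turn":0},{"grip":0,"linear":[-0.13,0.66,0],"turn":0},{"grip":0,"linear":[-0.15,0.76,0],"turn":0}]' | head -2
python3 -m inch '[{"grip":0,"linear":[0,0.1,0],"turn":0},{"grip":0,"linear":[0,0.2,0],"turn":0},{"grip":0,"linear":[0,0.3,0],"turn":0},{"grip":0,"linear":[-0.01,0.4,0],"turn":0},{"grip":0,"linear":[-0.01,0.5,0],"turn":0},{"grip":0,"linear":[-0.02,0.6,0],"turn":0},{"grip":0,"linear":[-0.02,0.69,0],"turn":0},{"grip":0,"linear":[-0.02,0.76,0],"turn":0}]' | head -2
python3 -m inch '[{"grip":0,"linear":[-0.04,0.06,0],"turn":0},{"grip":0,"linear":[-0.09,0.13,0],"turn":0},{"grip":0,"linear":[-0.14,0.2,0],"turn":0},{"grip":0,"linear":[-0.2,0.28,0],"turn":0},{"grip":0,"linear":[-0.27,0.36,0],"turn":0},{"grip":0,"linear":[-0.34,0.44,0],"turn":0},{"grip":0,"linear":[-0.4,0.5,0],"turn":0},{"grip":0,"linear":[-0.42,0.52,0],"turn":0}]'
python3 - <<'E'
from h import *
show()
c=cam('wrist');save(c,'w7');Z['waffle_0']=132;find(c,'wrist',['waffle_0','base','lid_knob'])
for n in('top','side'):
    c=cam(n);save(c,n+'7');find(c,n,['base','waffle_0'])
    for r in models.silhouettes(n,'base')[:1]:
        k=max(cv2.findContours(np.asarray(r['mask']).astype(np.uint8),0,1)[0],key=cv2.contourArea)
        h=cv2.convexHull(np.array([ray(c,p[0],11)[:2] for p in k],np.float32));print(cv2.minEnclosingCircle(h),cv2.fitEllipse(h))
E
```

```text
time: 13.02
tcp_pos: [408.9, 20.0, 158.3]
time: 14.02
tcp_pos: [398.3, -169.5, 158.4]
time: 15.02
tcp_pos: [289.4, -295.6, 158.5]
tool_rot: [[1.0, -0.029, 0.001], [-0.029, -1.0, -0.0], [0.001, 0.0, -1.0]]
wrist_force: [0.9, -0.2, -1.9]
finger_gap: 19.5
gripper_force: 58.8
t 15.03 tcp [ 289.4 -295.6  158.5] yaw -1.7 q [-17. -28. -28.   0. -90. 106.] gap 19.5
wrist base 0.55 [321. 276.] [ 199.8 -294. ]
top base 0.61 [418. 250.] [ 474.7 -292.7]
top waffle_0 0.77 [435. 271.] [ 424.2 -298.7]
top waffle_0 0.6 [176. 208.] [579.2 329.5]
((486.7510986328125, -295.1363220214844), 107.11741638183594) ((487.33056640625, -295.1324768066406), (208.700927734375, 212.17503356933594), 32.61337661743164)
side base 0.3 [293. 261.] [ 462.2 -164.4]
side waffle_0 0.94 [290. 264.] [ 427.3 -302.2]
side waffle_0 0.7 [293. 146.] [561.4 222.1]
((490.57415771484375, -299.95849609375), 110.28047943115234) ((488.08740234375, -299.0513000488281), (212.5330047607422, 219.0874786376953), 158.1192626953125)
```

View pics/w7.png

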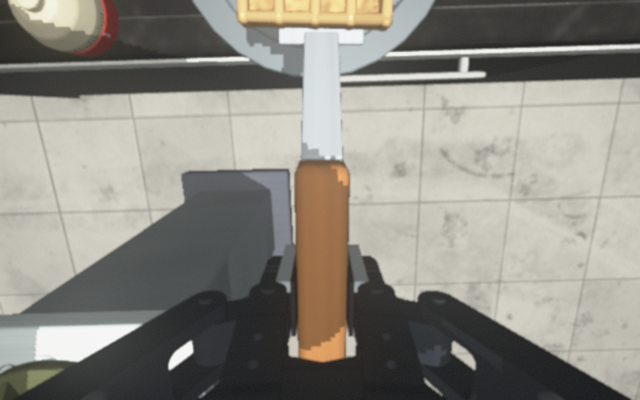

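```bash
python3 -m inch '[{"grip":0,"linear":[-0.03,0,0.03],"turn":0},{"grip":0,"linear":[-0.07,-0.017,0.08],"turn":0},{"grip":0,"linear":[-0.12,-0.017,0.14],"turn":0},{"grip":0,"linear":[-0.18,-0.017,0.21],"turn":0},{"grip":0,"linear":[-0.24,-0.017,0.28],"turn":0},{"grip":0,"linear":[-0.29,-0.017,0.35],"turn":0},{"grip":0,"linear":[-0.318,-0.017,0.4],"turn":0},{"grip":0,"linear":[-0.318,-0.017,0.426],"turn":0}]' | head -2
python3 -m inch '[{"grip":0,"linear":[0,0,0],"turn":0},{"grip":0,"linear":[0,0,0],"turn":0}]' | head -2
python3 - <<'E'
from h import *
show();Z['waffle_0']=21
for n in('top','side'):
    c=cam(n);find(c,n,['waffle_0'])
E
```

```text
time: 16.62
tcp_pos: [211.2, -288.5, 51.2]
time: 16.88
tcp_pos: [212.1, -288.7, 52.4]
t 16.88 tcp [ 212.1 -288.7   52.4] yaw -1.6 q [-20. -38. -45.   0. -83. 109.] gap 19.4
top waffle_0 0.78 [176. 208.] [593.8 372.5]
top waffle_0 0.56 [419. 298.] [ 347.2 -286.9]
side waffle_0 0.88 [264. 301.] [ 353.2 -302.1]
side waffle_0 0.65 [293. 147.] [594.4 388.9]
```

```bash
python3 -m inch '[{"grip":0,"linear":[0.04,0,0],"turn":0},{"grip":0,"linear":[0.136,0,0],"turn":0},{"grip":0,"linear":[0.284,0,0],"turn":0},{"grip":0,"linear":[0.484,0,0],"turn":0},{"grip":0,"linear":[0.234,0,0],"turn":0},{"grip":0,"linear":[0.02,0,0],"turn":0},{"grip":0,"linear":[0.02,0,0],"turn":0},{"grip":0,"linear":[0.02,0,0],"turn":0}]'
python3 - <<'E'
from h import *
show();Z['waffle_0']=5
for n in('top','side'):
    c=cam(n);save(c,n+'8');find(c,n,['waffle_0'])
a=cv2.imread('pics/side8.png')[220:380,200:420];b=cv2.imread('pics/top8.png')[190:330,330:510]
cv2.imwrite('pics/v8.png',np.vstack([cv2.resize(a,(412,300),interpolation=2),cv2.resize(b,(412,300),interpolation=2)]))
E
```

```text
time: 18.08
tcp_pos: [217.3, -288.9, 52.3]
tool_rot: [[1.0, -0.028, 0.001], [-0.028, -1.0, -0.001], [0.001, 0.001, -1.0]]
wrist_force: [0.3, -0.5, -1.6]
finger_gap: 19.0
gripper_force: 62.6
t 18.07 tcp [ 217.3 -288.9   52.3] yaw -1.6 q [-20. -38. -45.   0. -82. 109.] gap 19.0
top waffle_0 0.63 [419. 244.] [ 492.3 -295.6]
top waffle_0 0.55 [176. 210.] [590.7 377.1]
side waffle_0 0.74 [294. 149.] [600.1 396.7]
side waffle_0 0.59 [320. 285.] [ 509.5 -279.2]
```

View pics/v8.png

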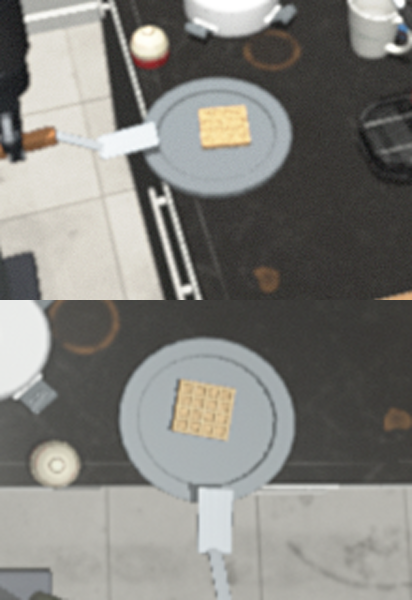

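```bash
python3 -m inch '[{"grip":0,"linear":[0,0,-0.2],"turn":0},{"grip":0,"linear":[0,0,-0.4],"turn":0},{"grip":0,"linear":[0.14,-0.14,-0.43],"turn":0},{"grip":0,"linear":[0.28,-0.28,-0.43],"turn":0},{"grip":0,"linear":[0.42,-0.42,-0.43],"turn":0},{"grip":0,"linear":[0.56,-0.56,-0.43],"turn":0},{"grip":0,"linear":[0.713,-0.697,-0.43],"turn":0}]' | head -2
python3 -m inch '[{"grip":0,"linear":[0,-0.2,0],"turn":0},{"grip":0,"linear":[0,-0.4,0],"turn":0},{"grip":0,"linear":[0,-0.6,0],"turn":0},{"grip":0,"linear":[0,-0.8,0],"turn":0},{"grip":0,"linear":[0,-0.96,0],"turn":0}]' | head -2
python3 -m inch '[{"grip":0,"linear":[-0.05,-0.2,0],"turn":0},{"grip":0,"linear":[-0.1,-0.4,0],"turn":0},{"grip":0,"linear":[-0.15,-0.6,0],"turn":0},{"grip":0,"linear":[-0.2,-0.8,0],"turn":0},{"grip":0,"linear":[-0.268,-1,0],"turn":0},{"grip":0,"linear":[-0.268,-1,0],"turn":0}]' | head -2
python3 - <<'E'
from h import *
show()
E
```

```text
time: 19.15
tcp_pos: [401.1, -117.6, 159.4]
time: 19.77
tcp_pos: [406.1, 122.9, 159.1]
time: 20.52
tcp_pos: [344.8, 375.0, 157.8]
t 20.52 tcp [344.8 375.  157.8] yaw -1.4 q [ 70. -11. -16.  -0. -86.  19.] gap 19.0
```

```bash
python3 -m inch '[{"grip":0,"linear":[0,0.004,0.15],"turn":0.002},{"grip":0,"linear":[0,0.004,0.3],"turn":0.002},{"grip":0,"linear":[0,0.004,0.4],"turn":0.002},{"grip":0,"linear":[0,0.004,0.436],"turn":0.002},{"grip":0,"linear":[0,0.004,0.436],"turn":0.002},{"grip":0,"linear":[0,0.004,0.436],"turn":0.002}]' | head -2
python3 -m inch '[{"grip":0,"linear":[0.08,0,0],"turn":0},{"grip":0,"linear":[0.16,0,0],"turn":0},{"grip":0,"linear":[0.2,0,0],"turn":0},{"grip":0,"linear":[0.2,0,0],"turn":0}]' | head -2
python3 - <<'E'
from h import *
show();c=cam('wrist');save(c,'w9');Z['waffle_0']=30;find(c,'wrist',['waffle_0'])
E
```

```text
time: 21.28
tcp_pos: [346.7, 371.9, 51.8]
time: 21.78
tcp_pos: [396.6, 369.8, 50.7]
t 21.77 tcp [396.6 369.8  50.7] yaw -1.8 q [ 64.  -3. -20.   0. -74.  24.] gap 19.1
```

View pics/w9.png

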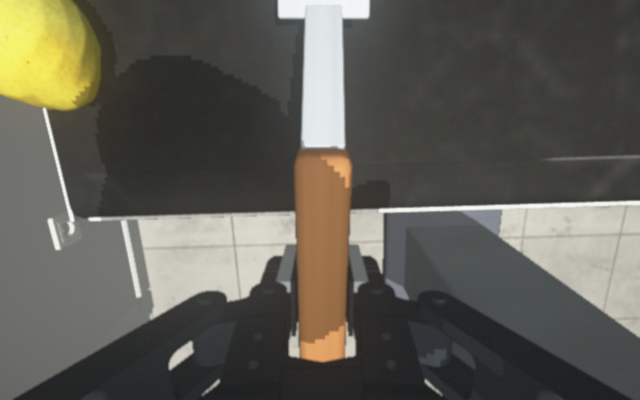

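```bash
python3 -m inch '[{"grip":0,"linear":[-0.1,0,-0.15],"turn":0},{"grip":0,"linear":[-0.1,0.1,-0.3],"turn":0},{"grip":0,"linear":[-0.1,0.3,-0.4],"turn":-0.1},{"grip":0,"linear":[0,0.45,-0.4],"turn":-0.21},{"grip":0,"linear":[0.1,0.6,-0.4],"turn":-0.32},{"grip":0,"linear":[0.2,0.6,-0.4],"turn":-0.43},{"grip":0,"linear":[0.285,0.596,-0.4],"turn":-0.54},{"grip":0,"linear":[0.285,0.596,-0.4],"turn":-0.65}]' | head -2
python3 -m inch '[{"grip":0,"linear":[0,0,0],"turn":-0.11},{"grip":0,"linear":[0,0,0],"turn":-0.22},{"grip":0,"linear":[0,0,0],"turn":-0.322},{"grip":0,"linear":[0,0,0.15],"turn":-0.322},{"grip":0,"linear":[0,0,0.25],"turn":-0.322},{"grip":0,"linear":[0,0,0.33],"turn":-0.322},{"grip":0,"linear":[0,0,0.33],"turn":-0.322}]'
python3 - <<'E'
from h import *
show()
E
```

```text
time: 22.88
tcp_pos: [463.2, 218.4, 150.0]
time: 23.75
tcp_pos: [461.5, 218.1, 66.4]
tool_rot: [[0.074, 0.997, -0.002], [0.997, -0.074, -0.002], [-0.002, -0.002, -1.0]]
wrist_force: [-0.6, 0.7, -1.1]
finger_gap: 19.2
gripper_force: 62.6
t 23.75 tcp [461.5 218.1  66.4] yaw 85.7 q [ 48.  -9. -23.  -0. -76. 128.] gap 19.2
```

```bash
python3 -m inch '[{"grip":0,"linear":[0,0,0.05],"turn":0},{"grip":0,"linear":[0,0,0.08],"turn":0},{"grip":0,"linear":[0,0,0.1],"turn":0},{"grip":0,"linear":[0,0,0.115],"turn":0},{"grip":0,"linear":[0,0,0.13],"turn":0},{"grip":0,"linear":[0,0,0.13],"turn":0}]'
python3 -m inch '[{"grip":0.45,"linear":[0,0,0],"turn":0},{"grip":0.45,"linear":[0,0,0],"turn":0},{"grip":0.45,"linear":[0,0,0],"turn":0},{"grip":0,"linear":[0,0,0],"turn":0},{"grip":0,"linear":[0,0,0],"turn":0},{"grip":0,"linear":[0,0,0],"turn":0},{"grip":0,"linear":[0,0,0],"turn":0}]'
python3 - <<'E'
from h import *
show();c=cam('wrist');save(c,'w10')
E
```

```text
time: 24.5
tcp_pos: [463.8, 219.9, 38.1]
tool_rot: [[0.074, 0.997, 0.003], [0.997, -0.074, 0.002], [0.002, 0.003, -1.0]]
wrist_force: [-5.0, 3.4, 9.9]
finger_gap: 18.9
gripper_force: 64.4
time: 25.38
tcp_pos: [462.7, 218.5, 35.2]
tool_rot: [[0.075, 0.997, -0.0], [0.997, -0.075, -0.0], [-0.0, -0.0, -1.0]]
wrist_force: [0.2, -0.4, -0.7]
finger_gap: 18.9
gripper_force: 60.6
t 25.38 tcp [462.7 218.5  35.2] yaw 85.7 q [ 48.  -8. -25.   0. -72. 128.] gap 18.9
```

View pics/w10.png

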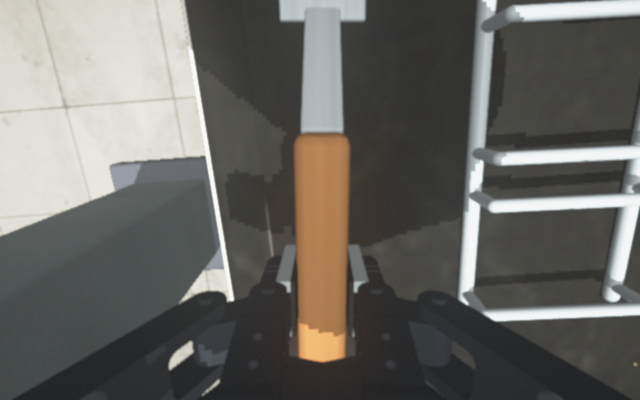

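```bash
python3 -m inch '[{"grip":0,"linear":[0,0,-0.15],"turn":0},{"grip":0,"linear":[0,0,-0.3],"turn":0},{"grip":0,"linear":[0,-0.1,-0.45],"turn":0.1},{"grip":0,"linear":[0,-0.25,-0.46],"turn":0.21},{"grip":0,"linear":[0.1,-0.4,-0.46],"turn":0.32},{"grip":0,"linear":[0.2,-0.5,-0.46],"turn":0.43},{"grip":0,"linear":[0.35,-0.557,-0.46],"turn":0.54},{"grip":0,"linear":[0.5,-0.557,-0.46],"turn":0.65}]' | head -2
python3 -m inch '[{"grip":0,"linear":[0.01,-0.07,0],"turn":0.11},{"grip":0,"linear":[0.02,-0.07,0],"turn":0.22},{"grip":0,"linear":[0.02,-0.07,0],"turn":0.322},{"grip":0,"linear":[0.02,-0.07,0],"turn":0.322}]' | head -2
python3 - <<'E'
from h import *
show()
E
```

```text
time: 26.42
tcp_pos: [332.2, 355.0, 150.7]
time: 26.92
tcp_pos: [329.5, 371.4, 149.9]
t 26.93 tcp [329.5 371.4 149.9] yaw -1.7 q [ 72. -13. -18.  -0. -85.  17.] gap 19.2
```

```bash
python3 -m inch '[{"grip":0,"linear":[0,-0.018,0.15],"turn":0},{"grip":0,"linear":[0,-0.018,0.3],"turn":0},{"grip":0,"linear":[0,-0.018,0.38],"turn":0},{"grip":0,"linear":[0,-0.018,0.4],"turn":0},{"grip":0,"linear":[0,-0.018,0.4],"turn":0},{"grip":0,"linear":[0,-0.018,0.4],"turn":0}]' | head -2
python3 -m inch '[{"grip":0,"linear":[0.04,0,0],"turn":0},{"grip":0,"linear":[0.08,0,0],"turn":0},{"grip":0,"linear":[0.08,0,0],"turn":0},{"grip":0,"linear":[0.08,0,0],"turn":0}]' | head -2
python3 - <<'E'
from h import *
show()
E
```

```text
time: 27.68
tcp_pos: [330.2, 376.7, 51.6]
time: 28.18
tcp_pos: [350.0, 375.2, 50.1]
t 28.18 tcp [350.  375.2  50.1] yaw -1.8 q [ 70.  -8. -24.  -0. -74.  19.] gap 19.0
```

```bash
python3 -m inch '[{"grip":0,"linear":[0.06,0.004,0],"turn":0},{"grip":0,"linear":[0.14,0.004,0],"turn":0},{"grip":0,"linear":[0.22,0.004,0],"turn":0},{"grip":0,"linear":[0.3,0.004,0],"turn":0},{"grip":0,"linear":[0.36,0.004,0],"turn":0},{"grip":0,"linear":[0.384,0.004,0],"turn":0},{"grip":0,"linear":[0.384,0.004,0],"turn":0}]' | tail -4
cat >> h.py <<'E'
def runs(img,r,t=130,lo=150,hi=500):
    g=cv2.cvtColor(img,cv2.COLOR_BGR2GRAY)[r,lo:hi].astype(int); b=np.r_[0,(g>t).astype(int),0]; d=np.diff(b)
    return [(int(a+lo),int(e+lo-1)) for a,e in zip(np.where(d==1)[0],np.where(d==-1)[0]) if e-a>3]
E
python3 - <<'E'
from h import *
show();c=cam('wrist');save(c,'w11')
for n in('w5','w6','w11'):
    im=cv2.imread(f'pics/{n}.png')
    for r in(10,20,30,40,50): print(n,r,runs(im,r))
E
```

```text
tool_rot: [[1.0, -0.031, -0.0], [-0.031, -1.0, -0.0], [-0.0, 0.0, -1.0]]
wrist_force: [-0.2, -0.1, -0.8]
finger_gap: 18.8
gripper_force: 60.6
t 29.05 tcp [445.9 371.3  50.1] yaw -1.8 q [ 60.   2. -14.  -0. -74.  29.] gap 18.8
w5 10 [(185, 198), (218, 387)]
w5 20 [(186, 199), (300, 307), (336, 386)]
w5 30 [(187, 200), (237, 251), (278, 364), (370, 383)]
w5 40 [(188, 201), (238, 251), (278, 364), (369, 382)]
w5 50 [(189, 202), (238, 252), (304, 339), (369, 382)]
w6 10 [(166, 174), (237, 393)]
w6 20 [(168, 175), (238, 394)]
w6 30 [(169, 176), (249, 254), (278, 344)]
w6 40 [(170, 177), (249, 255), (278, 364)]
w6 50 [(171, 179), (249, 257), (279, 285), (304, 339), (356, 364)]
w11 10 [(247, 260), (280, 366), (380, 393), (431, 444)]
w11 20 [(248, 261), (281, 365), (380, 393), (430, 443)]
w11 30 [(249, 261), (305, 340), (380, 392), (429, 442)]
w11 40 [(245, 255), (267, 373), (385, 416), (432, 499)]
w11 50 [(251, 295), (304, 342)]
```

```bash
python3 -m inch '[{"grip":0,"linear":[0,-0.004,-0.02],"turn":0},{"grip":0,"linear":[0,-0.004,-0.05],"turn":0},{"grip":0,"linear":[0,-0.004,-0.08],"turn":0},{"grip":0,"linear":[0,-0.004,-0.13],"turn":0},{"grip":0,"linear":[0,-0.004,-0.2],"turn":0},{"grip":0,"linear":[0,-0.004,-0.27],"turn":0},{"grip":0,"linear":[0,-0.004,-0.34],"turn":0},{"grip":0,"linear":[0,-0.004,-0.38],"turn":0}]' | head -2
python3 -m inch '[{"grip":0,"linear":[0,0,-0.05],"turn":0},{"grip":0,"linear":[0,0,-0.05],"turn":0}]' | head -2
python3 - <<'E'
from h import *
show();Z['waffle_0']=128
for n in('top','side'):
    c=cam(n);save(c,n+'12');find(c,n,['waffle_0','lid_knob'])
c=cam('wrist');save(c,'w12')
im=cv2.imread('pics/w12.png')
for r in(3,10,20,30):print(runs(im,r))
E
```

```text
time: 30.1
tcp_pos: [446.1, 372.7, 147.1]
time: 30.35
tcp_pos: [446.2, 372.8, 158.9]
t 30.35 tcp [446.2 372.8 158.9] yaw -1.8 q [ 60.  -0.  -5.   0. -85.  29.] gap 18.8
top waffle_0 0.75 [165. 191.] [622.3 361.6]
top waffle_0 0.57 [419. 244.] [ 490.6 -262.7]
top lid_knob 0.56 [323. 211.] [576.8 -29.5]
side waffle_0 0.73 [318. 284.] [ 477. -381.]
side waffle_0 0.48 [301. 124.] [626.  362.8]
side waffle_0 0.31 [401. 247.] [ 713.2 -321.7]
side lid_knob 0.67 [321. 201.] [587.8 -21.9]
[(278, 366), (389, 397), (470, 478)]
[(279, 366), (389, 397), (470, 477)]
[(279, 366), (388, 396), (469, 476)]
[(279, 285), (305, 340), (358, 366), (388, 396), (468, 475)]
```

```bash
python3 -m inch '[{"grip":0,"linear":[0,0,0.05],"turn":0},{"grip":0,"linear":[0,0,0.12],"turn":0},{"grip":0,"linear":[0,0,0.2],"turn":0},{"grip":0,"linear":[0,0,0.27],"turn":0},{"grip":0,"linear":[0,0,0.33],"turn":0},{"grip":0,"linear":[0,0.004,0.38],"turn":0},{"grip":0,"linear":[0,0.004,0.42],"turn":0},{"grip":0,"linear":[0,0.004,0.436],"turn":0}]' | head -2
python3 -m inch '[{"grip":0,"linear":[0,0,0],"turn":0},{"grip":0,"linear":[0.04,0,0],"turn":0},{"grip":0,"linear":[0.08,0,0],"turn":0},{"grip":0,"linear":[0.128,0,0],"turn":0},{"grip":0,"linear":[0.128,0,0],"turn":0},{"grip":0,"linear":[0.128,0,0],"turn":0}]'
python3 - <<'E'
from h import *
Z['waffle_0']=30
for n in('top','side'):
    c=cam(n);save(c,n+'13');find(c,n,['waffle_0'])
c=cam('wrist');save(c,'w13')
im=cv2.imread('pics/w13.png')
for r in(3,10,20,30,40):print(runs(im,r))
E
```

```text
time: 31.7
tcp_pos: [445.8, 371.3, 48.3]
time: 32.45
tcp_pos: [477.8, 370.3, 48.6]
tool_rot: [[1.0, -0.031, -0.0], [-0.031, -1.0, -0.0], [-0.0, 0.0, -1.0]]
wrist_force: [0.1, -0.8, -0.9]
finger_gap: 18.9
gripper_force: 60.5
top waffle_0 0.83 [180. 199.] [616.2 358.4]
top waffle_0 0.82 [421. 243.] [ 494.  -295.2]
side waffle_0 0.65 [319. 286.] [ 499.5 -304. ]
side waffle_0 0.56 [304. 148.] [632.2 357.1]
[(241, 408), (433, 445)]
[(432, 445)]
[(248, 261), (281, 364), (381, 393), (431, 444)]
[(248, 261), (305, 340), (380, 393), (430, 443)]
[(249, 262), (304, 341), (380, 393), (430, 442)]
```

```bash
python3 -m inch '[{"grip":0,"linear":[0,-0.004,-0.02],"turn":0},{"grip":0,"linear":[0,-0.004,-0.05],"turn":0},{"grip":0,"linear":[0,-0.004,-0.08],"turn":0},{"grip":0,"linear":[0,-0.004,-0.13],"turn":0},{"grip":0,"linear":[0,-0.004,-0.2],"turn":0},{"grip":0,"linear":[0,-0.004,-0.27],"turn":0},{"grip":0,"linear":[0,-0.004,-0.34],"turn":0},{"grip":0,"linear":[0,-0.004,-0.38],"turn":0}]' | head -2
python3 -m inch '[{"grip":0,"linear":[0,0,-0.06],"turn":0},{"grip":0,"linear":[0,0,-0.06],"turn":0}]' | head -2
python3 - <<'E'
from h import *
show();Z['waffle_0']=128
for n in('top','side'):
    c=cam(n);find(c,n,['waffle_0'])
E
```

```text
time: 33.7
tcp_pos: [478.1, 371.7, 145.7]
time: 33.95
tcp_pos: [478.3, 371.8, 160.4]
t 33.95 tcp [478.3 371.8 160.4] yaw -1.8 q [ 57.   3.  -2.   0. -85.  31.] gap 19.1
top waffle_0 0.82 [419. 241.] [ 497.9 -263.7]
top waffle_0 0.76 [166. 193.] [617.4 357.7]
side waffle_0 0.83 [319. 286.] [ 476.9 -386.4]
side waffle_0 0.79 [299. 124.] [617.8 365.4]
```

```bash
python3 -m inch '[{"grip":0,"linear":[-0.02,0.04,0],"turn":0},{"grip":0,"linear":[-0.05,0.1,0],"turn":0},{"grip":0,"linear":[-0.08,0.18,0],"turn":0},{"grip":0,"linear":[-0.12,0.27,0],"turn":0},{"grip":0,"linear":[-0.16,0.36,0],"turn":0},{"grip":0,"linear":[-0.2,0.46,0],"turn":0},{"grip":0,"linear":[-0.23,0.55,0],"turn":0},{"grip":0,"linear":[-0.252,0.648,0],"turn":0}]' | head -2
python3 -m inch '[{"grip":0,"linear":[0,0.1,0],"turn":0},{"grip":0,"linear":[0,0.2,0],"turn":0},{"grip":0,"linear":[0,0.3,0],"turn":0},{"grip":0,"linear":[0,0.4,0],"turn":0},{"grip":0,"linear":[0,0.5,0],"turn":0},{"grip":0,"linear":[0.01,0.6,0],"turn":0},{"grip":0,"linear":[0.02,0.69,0],"turn":0},{"grip":0,"linear":[0.02,0.77,0],"turn":0}]' | head -2
python3 -m inch '[{"grip":0,"linear":[0,0.1,0],"turn":0},{"grip":0,"linear":[0,0.2,0],"turn":0},{"grip":0,"linear":[0,0.3,0],"turn":0},{"grip":0,"linear":[-0.01,0.4,0],"turn":0},{"grip":0,"linear":[-0.01,0.5,0],"turn":0},{"grip":0,"linear":[-0.02,0.6,0],"turn":0},{"grip":0,"linear":[-0.02,0.69,0],"turn":0},{"grip":0,"linear":[-0.02,0.76,0],"turn":0}]' | head -2
python3 -m inch '[{"grip":0,"linear":[-0.04,0.06,0],"turn":0},{"grip":0,"linear":[-0.09,0.13,0],"turn":0},{"grip":0,"linear":[-0.14,0.2,0],"turn":0},{"grip":0,"linear":[-0.2,0.28,0],"turn":0},{"grip":0,"linear":[-0.27,0.36,0],"turn":0},{"grip":0,"linear":[-0.34,0.44,0],"turn":0},{"grip":0,"linear":[-0.4,0.5,0],"turn":0},{"grip":0,"linear":[-0.42,0.52,0],"turn":0}]' | head -2
python3 - <<'E'
from h import *
show();Z['waffle_0']=128
for n in('top','side'):
    c=cam(n);find(c,n,['waffle_0','lid_knob'])
E
```

```text
time: 35.15
tcp_pos: [409.1, 210.2, 158.6]
time: 36.15
tcp_pos: [408.6, 17.3, 158.7]
time: 37.15
tcp_pos: [397.3, -172.3, 158.7]
time: 38.15
tcp_pos: [287.7, -298.2, 158.9]
t 38.15 tcp [ 287.7 -298.2  158.9] yaw -1.9 q [-18. -28. -28.   0. -90. 106.] gap 18.5
top waffle_0 0.81 [420. 244.] [ 489.1 -264.8]
top waffle_0 0.57 [437. 267.] [ 434.  -305.3]
top lid_knob 0.84 [325. 208.] [583.8 -34.8]
top lid_knob 0.67 [417. 243.] [ 493.3 -271.3]
side waffle_0 0.96 [294. 266.] [ 434.6 -306.7]
side waffle_0 0.92 [321. 285.] [ 481.6 -384.3]
side lid_knob 0.64 [322. 200.] [590.3 -17.7]
side lid_knob 0.21 [315. 295.] [ 470.3 -369.2]
```

```bash
python3 -m inch '[{"grip":0,"linear":[-0.03,0,0.03],"turn":0},{"grip":0,"linear":[-0.07,-0.01,0.08],"turn":0},{"grip":0,"linear":[-0.12,-0.02,0.14],"turn":0},{"grip":0,"linear":[-0.18,-0.031,0.21],"turn":0},{"grip":0,"linear":[-0.24,-0.031,0.28],"turn":0},{"grip":0,"linear":[-0.29,-0.031,0.34],"turn":0},{"grip":0,"linear":[-0.33,-0.031,0.38],"turn":0},{"grip":0,"linear":[-0.345,-0.031,0.396],"turn":0}]' | head -2
python3 -m inch '[{"grip":0,"linear":[0,0,0],"turn":0},{"grip":0,"linear":[0,0,0],"turn":0}]' | head -2
python3 - <<'E'
from h import *
show();Z['waffle_0']=28
for n in('top','side'):
    c=cam(n);find(c,n,['waffle_0'])
E
```

```text
time: 39.45
tcp_pos: [202.5, -287.0, 59.3]
time: 39.7
tcp_pos: [203.5, -287.3, 60.4]
t 39.7 tcp [ 203.5 -287.3   60.4] yaw -1.8 q [-21. -40. -46.   0. -84. 109.] gap 18.9
top waffle_0 0.97 [418. 242.] [ 496.5 -286.6]
top waffle_0 0.73 [349. 234.] [518.3 -99.3]
top waffle_0 0.71 [423. 297.] [ 352.2 -295.6]
side waffle_0 0.94 [265. 296.] [ 357.6 -294.8]
side waffle_0 0.89 [318. 287.] [ 496.3 -302.7]
side waffle_0 0.65 [382. 201.] [789.1 -16.6]
```

```bash
python3 -m inch '[{"grip":0,"linear":[0.04,0,0],"turn":0},{"grip":0,"linear":[0.132,0,0],"turn":0},{"grip":0,"linear":[0.272,0,0],"turn":0},{"grip":0,"linear":[0.448,0,0],"turn":0},{"grip":0,"linear":[0.198,0,0],"turn":0},{"grip":0,"linear":[0.02,0,0],"turn":0},{"grip":0,"linear":[0.02,0,0],"turn":0},{"grip":0,"linear":[0.02,0,0],"turn":0}]' | head -2
python3 - <<'E'
from h import *
show();Z['waffle_0']=17
for n in('top','side'):
    c=cam(n);save(c,n+'14');find(c,n,['waffle_0','lid_knob'])
a=cv2.imread('pics/side14.png')[220:380,200:420];b=cv2.imread('pics/top14.png')[190:330,330:510]
cv2.imwrite('pics/v14.png',np.vstack([cv2.resize(a,(412,300),interpolation=2),cv2.resize(b,(412,300),interpolation=2)]))
E
```

```text
time: 40.9
tcp_pos: [208.8, -287.5, 60.2]
t 40.9 tcp [ 208.8 -287.5   60.2] yaw -1.8 q [-20. -39. -45.   0. -84. 109.] gap 19.0
top waffle_0 0.79 [418. 242.] [ 496.2 -290.3]
top waffle_0 0.58 [423. 246.] [ 485.  -302.9]
top waffle_0 0.4 [346. 184.] [658.6 -93. ]
top lid_knob 0.74 [323. 210.] [580.5 -27.7]
side waffle_0 0.63 [322. 287.] [ 508.8 -298.5]
side lid_knob 0.67 [322. 202.] [587.4 -28.9]
```

View pics/v14.png

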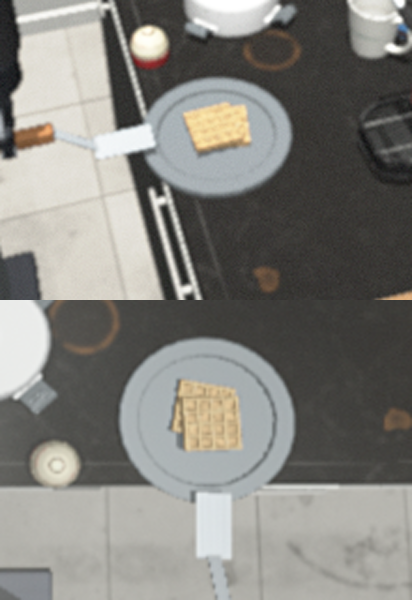

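```bash
python3 -m inch '[{"grip":0,"linear":[0,0,-0.2],"turn":0},{"grip":0,"linear":[0,0,-0.4],"turn":0},{"grip":0,"linear":[0.14,-0.14,-0.43],"turn":0},{"grip":0,"linear":[0.28,-0.28,-0.43],"turn":0},{"grip":0,"linear":[0.42,-0.42,-0.43],"turn":0},{"grip":0,"linear":[0.56,-0.56,-0.43],"turn":0},{"grip":0,"linear":[0.713,-0.697,-0.43],"turn":0}]' | head -2
python3 -m inch '[{"grip":0,"linear":[0,-0.2,0],"turn":0},{"grip":0,"linear":[0,-0.4,0],"turn":0},{"grip":0,"linear":[0,-0.6,0],"turn":0},{"grip":0,"linear":[0,-0.8,0],"turn":0},{"grip":0,"linear":[0,-0.96,0],"turn":0}]' | head -2
python3 -m inch '[{"grip":0,"linear":[0.05,-0.08,0],"turn":-0.1},{"grip":0,"linear":[0.1,-0.16,0],"turn":-0.21},{"grip":0,"linear":[0.15,-0.24,0],"turn":-0.32},{"grip":0,"linear":[0.2,-0.3,0],"turn":-0.43},{"grip":0,"linear":[0.258,-0.332,0],"turn":-0.54},{"grip":0,"linear":[0.258,-0.332,0],"turn":-0.65},{"grip":0,"linear":[0.258,-0.332,0],"turn":-0.76},{"grip":0,"linear":[0.258,-0.332,0],"turn":-0.87}]' | head -2
python3 -m inch '[{"grip":0,"linear":[0,0,0.1],"turn":-0.1},{"grip":0,"linear":[0,0,0.2],"turn":-0.1},{"grip":0,"linear":[0,0,0.3],"turn":-0.1},{"grip":0,"linear":[0,0,0.38],"turn":-0.1},{"grip":0,"linear":[0,0,0.42],"turn":-0.1},{"grip":0,"linear":[0,0,0.44],"turn":-0.1},{"grip":0,"linear":[0,0,0.44],"turn":-0.1}]'
python3 - <<'E'
from h import *
show()
E
```

```text
time: 42.08
tcp_pos: [393.0, -117.0, 167.6]
time: 42.7
tcp_pos: [398.8, 123.4, 167.3]
time: 43.7
tcp_pos: [466.1, 202.5, 166.8]
time: 44.58
tcp_pos: [466.2, 202.3, 57.6]
tool_rot: [[0.078, 0.997, 0.0], [0.997, -0.078, -0.0], [-0.0, 0.0, -1.0]]
wrist_force: [0.9, 0.0, -1.3]
finger_gap: 18.9
gripper_force: 60.5
t 44.58 tcp [466.2 202.3  57.6] yaw 85.5 q [ 46.  -9. -24.   0. -75. 129.] gap 18.9
```

```bash
python3 -m inch '[{"grip":0,"linear":[0,0,0.03],"turn":0},{"grip":0,"linear":[0,0,0.055],"turn":0},{"grip":0,"linear":[0,0,0.075],"turn":0},{"grip":0,"linear":[0,0,0.085],"turn":0},{"grip":0,"linear":[0,0,0.085],"turn":0}]'
python3 -m inch '[{"grip":0.5,"linear":[0,0,0],"turn":0},{"grip":0.5,"linear":[0,0,0],"turn":0},{"grip":0.5,"linear":[0,0,0],"turn":0},{"grip":0.5,"linear":[0,0,-0.1],"turn":0},{"grip":0.5,"linear":[0,0,-0.3],"turn":0},{"grip":0.7,"linear":[0,0,-0.5],"turn":0},{"grip":1,"linear":[0,0,-0.7],"turn":0}]'
python3 - <<'E'
from h import *
show();c=cam('wrist');save(c,'w15');turner(c,'wrist')
for n in('top','side'):
    c=cam(n);save(c,n+'15');find(c,n,['lid_knob','lid','tab_0_end','tab_1_end','tab_2_end','tab_3_end'])
E
```

```text
time: 45.2
tcp_pos: [466.1, 202.1, 36.4]
tool_rot: [[0.078, 0.997, 0.0], [0.997, -0.078, -0.0], [-0.0, 0.0, -1.0]]
wrist_force: [-1.7, 0.0, 1.9]
finger_gap: 18.9
gripper_force: 60.8
time: 46.08
tcp_pos: [466.0, 202.1, 212.8]
tool_rot: [[0.078, 0.997, 0.0], [0.997, -0.078, 0.0], [0.0, 0.0, -1.0]]
wrist_force: [0.6, 1.0, 0.7]
finger_gap: 75.9
gripper_force: 0.0
t 46.08 tcp [466.  202.1 212.8] yaw 85.5 q [ 46. -12. -10.   0. -91. 129.] gap 75.9
grip [466.5 214. ] blade [477.4 351.4] len 137.8 yaw 85.5
top lid_knob 0.66 [324. 207.] [587.  -31.4]
top lid 0.85 [324. 208.] [592.6 -34.2]
top lid 0.36 [308. 138.] [795.   12.6]
top tab_0_end 0.51 [299. 184.] [657.  37.]
top tab_1_end 0.51 [298. 232.] [525.6  38.2]
top tab_2_end 0.26 [353. 265.] [ 435.8 -108.3]
top tab_3_end 0.68 [345. 185.] [653.9 -90.9]
side lid_knob 0.66 [322. 202.] [588.1 -28.6]
side lid_knob 0.37 [323. 224.] [ 562.5 -123.6]
side lid 0.57 [322. 222.] [587.5 -29.1]
side tab_0_end 0.64 [313. 290.] [ 480.6 -308.8]
side tab_0_end 0.43 [339. 197.] [664.2  42.3]
side tab_1_end 0.61 [296. 203.] [523.8  52.5]
side tab_2_end 0.65 [321. 222.] [575.5 -59.7]
side tab_2_end 0.47 [314. 293.] [ 479.6 -320.1]
side tab_2_end 0.43 [306. 235.] [ 517.6 -100.2]
side tab_3_end 0.56 [351. 226.] [ 654.8 -102.6]
```

```bash
python3 -m inch '[{"grip":1,"linear":[-0.1,0.06,-0.15],"turn":0.11},{"grip":1,"linear":[-0.25,0.13,-0.15],"turn":0.22},{"grip":1,"linear":[-0.4,0.2,-0.15],"turn":0.33},{"grip":1,"linear":[-0.55,0.28,-0.15],"turn":0.44},{"grip":1,"linear":[-0.7,0.36,-0.15],"turn":0.55},{"grip":1,"linear":[-0.8,0.44,-0.15],"turn":0.66},{"grip":1,"linear":[-0.887,0.507,-0.15],"turn":0.77},{"grip":1,"linear":[-0.887,0.507,-0.15],"turn":0.88}]' | head -2
python3 -m inch '[{"grip":1,"linear":[0,0,0],"turn":0.07},{"grip":1,"linear":[0,0,0],"turn":0.07}]' | head -2
python3 - <<'E'
from h import *
show();c=cam('wrist');save(c,'w16');find(c,'wrist',['lid_knob','lid','tab_0_end','tab_1_end','tab_2_end','tab_3_end'])
for r in models.silhouettes('wrist','lid')[:1]:
    k=max(cv2.findContours(np.asarray(r['mask']).astype(np.uint8),0,1)[0],key=cv2.contourArea);print(cv2.minEnclosingCircle(np.array([ray(c,p[0],40)[:2] for p in k],np.float32)))
E
```

```text
time: 47.92
tcp_pos: [575.6, -30.3, 247.8]
time: 48.18
tcp_pos: [575.2, -28.8, 248.5]
t 48.17 tcp [575.2 -28.8 248.5] yaw 0.1 q [ 17.  -1.   3.   0. -94.  73.] gap 85.4
wrist lid_knob 0.87 [320. 166.] [593.  -29.1]
wrist lid 0.79 [318. 158.] [589.2 -26.1]
wrist lid 0.72 [392.  98.] [ 656.1 -107.9]
wrist tab_0_end 0.88 [257.  92.] [660.7  36.2]
wrist tab_1_end 0.93 [253. 219.] [524.4  47.1]
wrist tab_2_end 0.68 [378. 222.] [520.1 -93.7]
wrist tab_3_end 0.97 [390.  97.] [ 655.5 -100.8]
((592.680908203125, -27.694547653198242), 106.7410659790039)
```

```bash
python3 -m inch '[{"grip":1,"linear":[0.061,0,0.2],"turn":0},{"grip":1,"linear":[0.061,0,0.4],"turn":0},{"grip":1,"linear":[0.061,0,0.58],"turn":0},{"grip":1,"linear":[0.061,0,0.7],"turn":0},{"grip":1,"linear":[0.061,0,0.735],"turn":0},{"grip":1,"linear":[0.061,0,0.735],"turn":0},{"grip":0,"linear":[0.061,0,0.735],"turn":0},{"grip":0,"linear":[0.061,0,0.735],"turn":0}]'
python3 -m inch '[{"grip":0,"linear":[0,0,0],"turn":0},{"grip":0,"linear":[0,0,0],"turn":0},{"grip":0,"linear":[0,0,0],"turn":0}]'
python3 - <<'E'
from h import *
show()
for n in('top','side'):
    c=cam(n);find(c,n,['lid','tab_0_end','tab_1_end','tab_2_end','tab_3_end'])
E
```

```text
time: 49.58
tcp_pos: [591.1, -28.6, 66.3]
tool_rot: [[1.0, 0.001, 0.002], [0.001, -1.0, 0.0], [0.002, -0.0, -1.0]]
wrist_force: [0.4, -0.2, 0.3]
finger_gap: 51.6
gripper_force: 0.0
time: 49.95
tcp_pos: [591.1, -28.3, 66.0]
tool_rot: [[1.0, 0.001, 0.002], [0.001, -1.0, 0.001], [0.002, -0.001, -1.0]]
wrist_force: [-1.0, 2.4, 5.9]
finger_gap: 28.3
gripper_force: 59.6
t 49.95 tcp [591.1 -28.3  66. ] yaw 0.1 q [ 17.   3. -11.   0. -75.  73.] gap 28.3
top lid 0.87 [325. 208.] [594.  -34.7]
top tab_0_end 0.71 [185. 253.] [470.6 339.1]
top tab_1_end 0.73 [296. 237.] [511.1  43.6]
top tab_2_end 0.72 [351. 233.] [ 523.3 -103.9]
top tab_2_end 0.58 [298. 234.] [521.3  37.9]
side lid 0.71 [400. 246.] [ 775.4 -196.9]
side lid 0.65 [321. 220.] [585.4 -19.5]
side lid 0.61 [351. 228.] [663.2 -82.1]
side tab_1_end 0.4 [296. 204.] [523.6  45.1]
side tab_2_end 0.72 [321. 199.] [606.7  50.3]
side tab_2_end 0.43 [309. 232.] [530.1 -91.2]
side tab_2_end 0.42 [320. 287.] [ 501.4 -305.9]
side tab_3_end 0.63 [351. 229.] [ 651.4 -117. ]
```

```bash
python3 -m inch '[{"grip":0,"linear":[0,0,-0.1],"turn":0},{"grip":0,"linear":[0,0,-0.25],"turn":0},{"grip":0,"linear":[0,0,-0.42],"turn":0},{"grip":0,"linear":[-0.06,0.15,-0.44],"turn":0},{"grip":0,"linear":[-0.12,0.3,-0.44],"turn":0},{"grip":0,"linear":[-0.18,0.45,-0.44],"turn":0},{"grip":0,"linear":[-0.23,0.6,-0.44],"turn":0},{"grip":0,"linear":[-0.28,0.7,-0.44],"turn":0}]' 
python3 -m inch '[{"grip":0,"linear":[-0.04,0.12,0],"turn":0},{"grip":0,"linear":[-0.08,0.24,0],"turn":0},{"grip":0,"linear":[-0.11,0.33,0],"turn":0},{"grip":0,"linear":[-0.13,0.37,0],"turn":0},{"grip":0,"linear":[-0.13,0.37,0.1],"turn":0},{"grip":0,"linear":[-0.13,0.37,0.17],"turn":0},{"grip":0,"linear":[-0.13,0.37,0.2],"turn":0},{"grip":0,"linear":[-0.13,0.37,0.2],"turn":0}]'
python3 - <<'E'
from h import *
show();zl=bot.get_state()['tcp_pos'][2]-66
for n in('top','side'):
    c=cam(n);save(c,n+'17')
    for t,z in(('lid',zl+11),('base',11)):
        for r in models.silhouettes(n,t)[:2]:
            k=max(cv2.findContours(np.asarray(r['mask']).astype(np.uint8),0,1)[0],key=cv2.contourArea);print(n,t,round(float(r['conf']),2),cv2.minEnclosingCircle(np.array([ray(c,p[0],z)[:2] for p in k],np.float32)))
    Z.update(lid=zl,tab_0_end=zl+29,tab_1_end=zl+29,tab_2_end=zl+29,tab_3_end=zl+29);find(c,n,['lid','tab_0_end','tab_1_end','tab_2_end','tab_3_end'])
E
```

```text
time: 51.55
tcp_pos: [518.9, -205.1, 172.9]
tool_rot: [[1.0, -0.001, -0.003], [-0.001, -1.0, 0.001], [-0.003, -0.001, -1.0]]
wrist_force: [-0.0, -0.1, -4.0]
finger_gap: 28.2
gripper_force: 59.8
time: 52.55
tcp_pos: [487.9, -296.0, 124.3]
tool_rot: [[1.0, 0.001, -0.001], [0.001, -1.0, 0.0], [-0.001, -0.0, -1.0]]
wrist_force: [0.3, -0.3, -3.4]
finger_gap: 28.4
gripper_force: 60.1
t 52.55 tcp [ 487.9 -296.   124.3] yaw 0.1 q [-11.  -1. -10.   0. -81. 101.] gap 28.4
top lid 0.79 ((410.7630920410156, -306.4425354003906), 80.89252471923828)
top lid 0.62 ((413.3772888183594, -367.53900146484375), 17.871673583984375)
top base 0.63 ((398.37420654296875, -302.88336181640625), 51.382381439208984)
top lid 0.67 [427. 246.] [ 486.3 -301.4]
top tab_1_end 0.57 [403. 274.] [ 416.1 -229.9]
top tab_2_end 0.62 [457. 273.] [ 416.7 -366.5]
side lid 0.6 ((490.624755859375, -285.6373291015625), 114.69329833984375)
side lid 0.17 ((424.448486328125, -158.2149658203125), 42.00716018676758)
side base 0.92 ((485.5792236328125, -301.95867919921875), 106.17000579833984)
side lid 0.61 [312. 279.] [ 481.3 -297.4]
side tab_0_end 0.39 [333. 246.] [ 561.7 -227.7]
side tab_1_end 0.6 [282. 256.] [ 422.4 -223.4]
side tab_2_end 0.56 [294. 295.] [ 420.3 -363.2]
side tab_3_end 0.44 [350. 287.] [ 556.9 -376.8]
```

```bash
python3 -m inch '[{"grip":0,"linear":[0,0,0.06],"turn":0},{"grip":0,"linear":[0,0,0.12],"turn":0},{"grip":0,"linear":[0,0,0.16],"turn":0},{"grip":0,"linear":[0,0,0.175],"turn":0},{"grip":0,"linear":[0,0,0.185],"turn":0},{"grip":0,"linear":[0,0,0.195],"turn":0},{"grip":0,"linear":[0,0,0.203],"turn":0},{"grip":0,"linear":[0,0,0.203],"turn":0}]'
python3 -m inch '[{"grip":0,"linear":[0,0,0.01],"turn":0},{"grip":0,"linear":[0,0,0.01],"turn":0}]'
```

```text
time: 54.35
tcp_pos: [488.0, -296.3, 74.1]
tool_rot: [[1.0, 0.001, -0.0], [0.001, -1.0, -0.0], [-0.0, 0.0, -1.0]]
wrist_force: [0.2, 0.0, -3.8]
finger_gap: 28.0
gripper_force: 60.1
time: 54.6
tcp_pos: [487.9, -296.2, 71.3]
tool_rot: [[1.0, 0.001, -0.0], [0.001, -1.0, 0.0], [-0.0, -0.0, -1.0]]
wrist_force: [0.9, 0.7, -4.4]
finger_gap: 28.2
gripper_force: 60.1
```

```bash
python3 -m inch '[{"grip":0,"linear":[0,0,0.005],"turn":0},{"grip":0,"linear":[0,0,0.005],"turn":0},{"grip":1,"linear":[0,0,0.005],"turn":0},{"grip":1,"linear":[0,0,0.005],"turn":0},{"grip":1,"linear":[0,0,0.005],"turn":0},{"grip":1,"linear":[0,0,-0.2],"turn":0},{"grip":1,"linear":[0,0,-0.4],"turn":0},{"grip":0.5,"linear":[0,0,-0.6],"turn":0}]'
python3 -m inch '[{"grip":1,"linear":[0,0,-0.1],"turn":0},{"grip":1,"linear":[0,0,-0.1],"turn":0}]' | head -2
python3 - <<'E'
from h import *
show();Z.update(lid=5,lid_knob=85);Z.update({f'tab_{i}_end':34 for i in range(4)})
for n in('wrist','top','side'):
    c=cam(n);save(c,n+'18');find(c,n,['lid','lid_knob','tab_0_end','tab_1_end','tab_2_end','tab_3_end'])
E
```

```text
time: 55.6
tcp_pos: [487.9, -296.3, 223.4]
tool_rot: [[1.0, 0.0, 0.001], [0.0, -1.0, -0.0], [0.001, 0.0, -1.0]]
wrist_force: [0.3, 0.0, 0.3]
finger_gap: 69.9
gripper_force: 0.0
time: 55.85
tcp_pos: [488.9, -296.7, 249.5]
t 55.85 tcp [ 488.9 -296.7  249.5] yaw 0.0 q [-11.  -2.   2.   0. -94. 101.] gap 85.2
wrist lid 0.71 [322. 172.] [ 488.2 -298.5]
wrist lid 0.21 [259. 104.] [ 564.2 -229.3]
wrist lid_knob 0.79 [322. 186.] [ 489.4 -298.9]
wrist tab_0_end 0.84 [258. 107.] [ 560.9 -233.5]
wrist tab_1_end 0.93 [256. 230.] [ 427.8 -224.5]
wrist tab_2_end 0.97 [377. 238.] [ 417.7 -361.6]
wrist tab_3_end 0.81 [394. 117.] [ 550.3 -372.9]
top lid 0.66 [418. 245.] [ 488.2 -291.6]
top lid_knob 0.6 [428. 248.] [ 480.8 -296.6]
top tab_1_end 0.24 [184. 252.] [473.3 339.8]
top tab_2_end 0.49 [451. 276.] [ 405.5 -371.6]
side lid 0.62 [314. 289.] [ 488.2 -287.8]
side lid_knob 0.78 [311. 269.] [ 482.8 -288.6]
side tab_0_end 0.45 [333. 263.] [ 558.5 -237.3]
side tab_0_end 0.45 [296. 169.] [570.1 227.9]
side tab_1_end 0.55 [283. 270.] [ 420.1 -224.4]
side tab_2_end 0.64 [298. 312.] [ 425.6 -372.9]
side tab_3_end 0.59 [345. 304.] [ 544.8 -381.1]
side tab_3_end 0.52 [284. 268.] [ 425.8 -218.4]
```

```bash
python3 -m inch '[{"grip":0,"linear":[0.15,-0.13,0.1],"turn":0},{"grip":0,"linear":[0.306,-0.264,0.2],"turn":0},{"grip":0,"linear":[0.306,-0.264,0.4],"turn":0},{"grip":0,"linear":[0.306,-0.264,0.6],"turn":0},{"grip":0,"linear":[0.306,-0.264,0.78],"turn":0},{"grip":0,"linear":[0.306,-0.264,0.82],"turn":0},{"grip":0,"linear":[0.306,-0.264,0.85],"turn":0},{"grip":0,"linear":[0.306,-0.264,0.85],"turn":0}]'
python3 -m inch '[{"grip":0,"linear":[0,0,0.015],"turn":0},{"grip":0,"linear":[0,0,0.03],"turn":0},{"grip":0,"linear":[0,0,0.045],"turn":0},{"grip":0,"linear":[0,0,0.06],"turn":0},{"grip":0,"linear":[0,0,0.06],"turn":0}]'
```

```text
time: 57.9
tcp_pos: [565.5, -230.6, 35.9]
tool_rot: [[1.0, 0.001, 0.003], [0.001, -1.0, -0.001], [0.003, 0.001, -1.0]]
wrist_force: [0.3, 0.1, -0.1]
finger_gap: -0.3
gripper_force: 0.0
time: 58.52
tcp_pos: [563.7, -230.3, 18.2]
tool_rot: [[1.0, 0.0, -0.002], [0.0, -1.0, 0.0], [-0.002, -0.0, -1.0]]
wrist_force: [0.0, -1.3, 0.9]
finger_gap: 0.1
gripper_force: 0.2
```

```bash
python3 -m inch '[{"grip":0,"linear":[0,0,0.008],"turn":0},{"grip":0,"linear":[0,0,0.008],"turn":0}]'
python3 -m inch '[{"grip":0,"linear":[0,0,0.006],"turn":0},{"grip":0,"linear":[0,0,0.006],"turn":0}]'
```

```text
time: 58.78
tcp_pos: [563.9, -230.4, 18.0]
tool_rot: [[1.0, 0.001, -0.001], [0.001, -1.0, -0.0], [-0.001, 0.0, -1.0]]
wrist_force: [-3.7, 2.9, 8.9]
finger_gap: -0.0
gripper_force: 4.2
time: 59.02
tcp_pos: [564.3, -230.6, 17.7]
tool_rot: [[1.0, 0.001, -0.0], [0.001, -1.0, -0.001], [-0.0, 0.001, -1.0]]
wrist_force: [-5.7, 3.9, 12.9]
finger_gap: 0.4
gripper_force: 6.5
```

```bash
python3 -m inch '[{"grip":0,"linear":[0,0,-0.15],"turn":0},{"grip":0,"linear":[0,0,-0.3],"turn":0},{"grip":0,"linear":[-0.2,-0.015,-0.3],"turn":0},{"grip":0,"linear":[-0.4,-0.03,-0.3],"turn":0},{"grip":0,"linear":[-0.575,-0.043,-0.3],"turn":0},{"grip":0,"linear":[-0.575,-0.043,-0.2],"turn":0},{"grip":0,"linear":[-0.575,-0.043,-0.1],"turn":0},{"grip":0,"linear":[-0.575,-0.043,-0.09],"turn":0}]' | head -2
python3 -m inch '[{"grip":0,"linear":[0,0,0.02],"turn":0},{"grip":0,"linear":[0,0,0.04],"turn":0},{"grip":0,"linear":[0,0,0.055],"turn":0},{"grip":0,"linear":[0,0,0.07],"turn":0},{"grip":0,"linear":[0,0,0.08],"turn":0},{"grip":0,"linear":[0,0,0.09],"turn":0},{"grip":0,"linear":[0,0,0.09],"turn":0}]'
```

```text
time: 60.02
tcp_pos: [418.8, -219.3, 36.0]
time: 60.9
tcp_pos: [421.1, -219.7, 17.8]
tool_rot: [[1.0, 0.001, 0.0], [0.001, -1.0, -0.001], [0.0, 0.001, -1.0]]
wrist_force: [-7.5, 7.4, 15.1]
finger_gap: -0.1
gripper_force: 7.7
```

Now tab 2, at (411,-363.7), then tab 3.

```bash
python3 -m inch '[{"grip":0,"linear":[0,0,-0.15],"turn":0},{"grip":0,"linear":[0,0,-0.3],"turn":0},{"grip":0,"linear":[-0.014,0.2,-0.3],"turn":0},{"grip":0,"linear":[-0.03,0.4,-0.3],"turn":0},{"grip":0,"linear":[-0.043,0.575,-0.3],"turn":0},{"grip":0,"linear":[-0.043,0.575,-0.2],"turn":0},{"grip":0,"linear":[-0.043,0.575,-0.1],"turn":0},{"grip":0,"linear":[-0.043,0.575,-0.09],"turn":0}]' | head -2
python3 -m inch '[{"grip":0,"linear":[0,0,0.02],"turn":0},{"grip":0,"linear":[0,0,0.04],"turn":0},{"grip":0,"linear":[0,0,0.055],"turn":0},{"grip":0,"linear":[0,0,0.07],"turn":0},{"grip":0,"linear":[0,0,0.08],"turn":0},{"grip":0,"linear":[0,0,0.09],"turn":0},{"grip":0,"linear":[0,0,0.09],"turn":0}]'
```

```text
time: 61.9
tcp_pos: [409.0, -363.2, 36.2]
time: 62.78
tcp_pos: [410.4, -363.6, 17.6]
tool_rot: [[1.0, 0.001, 0.0], [0.001, -1.0, -0.001], [0.0, 0.001, -1.0]]
wrist_force: [-4.4, 4.3, 14.5]
finger_gap: 0.1
gripper_force: 7.0
```

```bash
python3 -m inch '[{"grip":0,"linear":[0,0,-0.15],"turn":0},{"grip":0,"linear":[0,0,-0.3],"turn":0},{"grip":0,"linear":[0.2,0.014,-0.3],"turn":0},{"grip":0,"linear":[0.4,0.03,-0.3],"turn":0},{"grip":0,"linear":[0.575,0.043,-0.3],"turn":0},{"grip":0,"linear":[0.575,0.043,-0.2],"turn":0},{"grip":0,"linear":[0.575,0.043,-0.1],"turn":0},{"grip":0,"linear":[0.575,0.043,-0.09],"turn":0}]' | head -2
python3 -m inch '[{"grip":0,"linear":[0,0,0.02],"turn":0},{"grip":0,"linear":[0,0,0.04],"turn":0},{"grip":0,"linear":[0,0,0.055],"turn":0},{"grip":0,"linear":[0,0,0.07],"turn":0},{"grip":0,"linear":[0,0,0.08],"turn":0},{"grip":0,"linear":[0,0,0.09],"turn":0},{"grip":0,"linear":[0,0,0.09],"turn":0}]'
```

```text
time: 63.78
tcp_pos: [553.1, -373.2, 35.6]
time: 64.65
tcp_pos: [553.9, -374.0, 17.6]
tool_rot: [[1.0, 0.001, 0.0], [0.001, -1.0, -0.001], [0.0, 0.001, -1.0]]
wrist_force: [-3.3, 3.4, 10.9]
finger_gap: 0.1
gripper_force: 6.0
```

```bash
python3 -m inch '[{"grip":0,"linear":[0,0,-0.2],"turn":0},{"grip":0,"linear":[0,0,-0.4],"turn":0},{"grip":0,"linear":[0,0,-0.6],"turn":0},{"grip":0,"linear":[-0.2,-0.1,-0.8],"turn":0},{"grip":0,"linear":[-0.35,-0.25,-1],"turn":0},{"grip":0,"linear":[-0.35,-0.28,-1],"turn":0},{"grip":0,"linear":[-0.35,-0.28,-1],"turn":0}]' | head -2
python3 - <<'E'
from h import *
show();Z.update({f'tab_{i}_end':18 for i in range(4)})
c=cam('wrist');save(c,'w19');find(c,'wrist',['lid_knob','tab_0_end','tab_1_end','tab_2_end','tab_3_end'])
c=cam('side');save(c,'s19');turner(c,'side')
a=cv2.imread('pics/w19.png')[:280,140:540];b=cv2.imread('pics/s19.png')[120:340,210:400]
cv2.imwrite('pics/v19.png',np.hstack([cv2.resize(a,(400,280)),cv2.resize(b,(380,440),interpolation=2)[:280]]) if 0 else np.hstack([cv2.copyMakeBorder(a,0,160,0,0,0),cv2.resize(b,(380,440),interpolation=2)]))
E
```

```text
time: 65.53
tcp_pos: [465.9, -303.1, 267.4]
t 65.53 tcp [ 465.9 -303.1  267.4] yaw 0.1 q [-12.  -4.   2.  -0. -96. 102.] gap 0.0
wrist lid_knob 0.91 [311. 154.] [ 492.8 -294.1]
wrist lid_knob 0.62 [379.  89.] [ 553.2 -357.7]
wrist tab_0_end 0.87 [248.  80.] [ 565.6 -223.4]
wrist tab_0_end 0.47 [310. 156.] [ 482.2 -291.3]
wrist tab_1_end 0.9 [248. 206.] [ 422.1 -215.5]
wrist tab_2_end 0.74 [373. 211.] [ 415.9 -366.7]
wrist tab_3_end 0.69 [379.  88.] [ 557.7 -367.5]
grip [481.1 224.9] blade [479.4 346.6] len 121.7 yaw 90.8
```

View pics/v19.png

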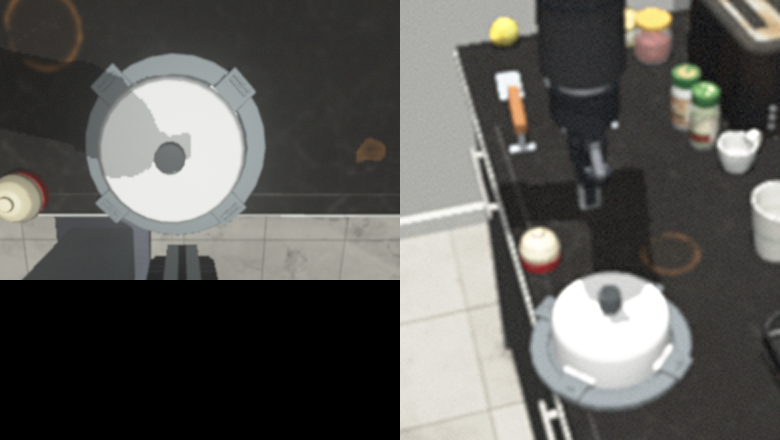

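The last picture shows the lid centred in the base with all four tabs lying flat on the rim. The turner is standing on its blade and foot, and the egg timer and mugs look unmoved.

```bash
python3 -c "
from plant import bot
print(bot.job_done())"
```

```text
the job is handed in; nothing more can be done
None
```

I handed the job in at about 66 s: both waffles present are on the base under the seated lid, all four tabs are pressed level, and the turner stands on the worktop. The waffles came off the blade by a quick forward-and-back motion, since the tool could not tip, and landed within about 10 mm of the base's centre.

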